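# Seat the keyed feeder dish and charge it from the hopper

### The arm

A 6-joint arm with a two-finger parallel gripper is mounted at the origin on the work surface. World frame = base frame: x ahead of the robot, y to its left, z up, the work surface at z = 0. Lengths are in m, angles in rad, forces in N, time in s.
With the tool pointing down it reaches from about 0.25 to 0.725 m from the base axis. Payload 9.7 kg.
Tool frame: the origin (TCP) lies at the very end of the fingers, on their centre line; the grasp point (between the pads) lies 19 mm behind it; z points along the fingers, y is the line along which they close (so a half turn about z gives the same grasp; the last joint's range is limited). The gripper opens to 85 mm and grips with 20 to 120 N. Pads are 22 mm wide; open, the fingers measure 114 mm over their backs; the gripper's body (76 mm by 85 mm) begins 54 mm behind the grasp point. The pads swing forward as they close: fully open they stand 13 mm farther back than shut.
Start: joints at [1.113, 0.087, 0.176, 1.66, 0, 1.571], TCP at [0.243, 0.493, 0.231] pointing down, gripper open.
Joint ranges: [-3.13, 3.13], [-0.85, 1.81], [-1.15, 1.24], [-2.2, 2.28], [-1.44, 1.52], [-3.14, 3.14]. Speed limits (rad/s): [2.22, 2.22, 2.57, 3.14, 3.14, 3.14].

### API

Orientations are given as a rotation vector (axis times angle).
In Python, from rig import status, read_camera, job gives the robot as it stands. The module is installed in compiled form; this text tells all that it offers.
- The arm moves only by the tool play_rows, never from a script. Its argument "commands" is a list of rows, each an object of numbers: "claw": the opening, from 0 (shut) to 1 (fully open); "tx", "ty", "tz": the shift along the tool's x, y, z in cm; "roll": the turn about the tool's z in rad. In form: [{"claw": .., "tx": .., "ty": .., "tz": .., "roll": ..}, ...]. A call has 1 to 8 rows; each row is the pose to reach, as a shift and turn from the pose commanded when the call began, along the tool's axes at that moment; what a row does not reach only later rows make up. A row lasts 1/8 s, in which the tool goes at most 62.5 mm and 10.7 degrees, less where a joint would pass 70% of its speed; a pose out of reach is approached as far as the arm can. A call with a gripper value outside its range is refused whole. The fingers move at their own pace and stop on an object; "grip_force" is the grip in N (left out, the last holds). Time passes only in rows, so rows that repeat a pose let the fingers close. It gives the time, the measured TCP pose, the force, the opening and the grip force at its end, in the units of the state.
- status.get_obs(): the state, without advancing time (a new reading comes with each control period).
- read_camera(name): name is "scene" or "top" or "wrist"; returns a dict with "color" (480x640x3 uint8, red, green, blue), "fx", "fy", "cx", "cy" (pixels), "rvec" (rotation vector, rad) and "tvec" (3), from world to camera coordinates, as OpenCV has them. Camera axes: x right, y down, z forward; pixel columns grow to the right and rows downward; lengths in m; the calibration is good to about 2 mm. A picture is of the moment at which its call begins. There is no depth.
- job.close_job(): hands the job in; it is judged then, once.
The state is a dict: "clock": time; "q": joint angles; "qvel": joint speeds; "tau": joint torques, N m; "tcp_pos": TCP position; "tcp_rot": TCP orientation; "wrist_force": force on the tool from outside, world axes, zero at the start; "ft_torque": the same for the moment, N m; "gripper_width": finger opening in m; "finger_force": force on a finger pad.
Only numpy, scipy, OpenCV 4.12 (cv2) and the standard library are available. Lean on these libraries where they do the work, as an engineer would, in place of code of your own. Each camera call takes 0.05 s, during which the arm holds its last target. There are 200 camera calls.

### The job

The feeder's aluminium dish is sitting high on its spindle because the keyway in its hub is not over the key: turn the dish on the spindle until it drops fully home over the key. Only then pull the hopper's slide gate fully open by its upright tab so that all four steel balls roll down into the dish, and push the gate fully shut again. Leave everything else on the bench where it is, and let go at the end.

Things in the scene. Friction and masses are not known exactly. Their poses are not given: they have to be found in the camera images.
- feeder: Fixed feeder stand, anywhere in front of the robot and yawed. Origin on the spindle axis at bench level, z up; +x points from the spindle to the hopper. Black base plate from x = -90 to +160 mm, y = +-75 mm, 12 mm thick, carrying the spindle with the dish, and the hopper on two legs with a chute below it.
- hopper_mouth (a point): Centre of the open top of the square grey hopper, 190 mm above the bench, 110 mm along the feeder's +x from the spindle axis. Inside 44 x 44 mm, walls 4 mm, bottom (the gate) at 138 mm; the legs below stand within the same outline, 62 mm wide along y.
- chute_end (a point): Middle of the chute's lower end, 60 mm from the spindle axis on the hopper's side and 86 mm above the bench, over the dish. Aluminium chute 52 mm wide with 22 mm side walls; it rises 20 degrees from here to below the hopper. Nothing else stands over the dish.
- spindle: Fixed upright steel spindle in the dish's middle, stopped at any angle; it does not turn. Origin on its axis at bench level; +x points out over the key. Shaft 20 mm across, top at 92 mm, where a short dark line from the centre outward lies over the key. The hub, when home, rests on a 48 mm flange whose top is 20 mm above the bench.
- key_top (a point): Top of the key, 32 mm above the bench: a steel block 8 mm wide that sticks out 5 mm from the spindle's shaft, down to the flange (12 mm high). Hidden under the hub at the start.
- dish: Loose round aluminium dish, about 0.3 kg, on the spindle. Origin on its axis at the hub's underside; +x points through the keyway. Hub 34 mm across, 48 mm high, bore 22.4 mm. Dish floor top 8 mm above the origin, inside radius 72 mm, outside 77 mm, rim top at 34 mm. It starts resting on the key, origin 32 mm above the bench, leaning up to 3 degrees.
- keyway_top (a point): Top of the keyway: a slot 11 mm wide cut through one side of the hub over its whole height, seen from above, along the dish's +x. When it is within about 6 degrees of the key (dish +x along spindle +x) the dish drops 12 mm, its origin then 20 mm above the bench, and it can turn no further.
- fin_top (a point): Top edge, 50 mm out from the axis, of the fin opposite the keyway. Three straight upright fins, 4 mm thick, top 40 mm above the dish's origin, run from radius 36 mm out to the rim at 60, 180 and -60 degrees from the dish's +x. A fin pushed sideways turns the dish, either way round.
- gate (a joint): Slide gate under the hopper, m: 0 shut, 0.055 fully open; it slides along the feeder's +y as it opens and stays where it is left (about 1.5 N of friction).
- gate_tab (a point): Centre of the top edge of the gate's upright steel tab, 180 mm above the bench. The tab is 10 mm thick along the feeder's y (the way the gate slides), 24 mm wide along its x and 42 mm high above the 50 mm wide gate plate, whose top is 138 mm above the bench. With the gate shut, 40 mm are free between the tab and the hopper wall; nothing beyond it. The point moves with the gate.
- ball0: Loose steel ball, 16 mm across, 17 g; origin at its centre. At the start on the gate inside the hopper. With the gate open it rolls down the chute into the dish within about a second.
- ball1: Loose steel ball, 16 mm across, 17 g; origin at its centre. At the start on the gate inside the hopper. With the gate open it rolls down the chute into the dish within about a second.
- ball2: Loose steel ball, 16 mm across, 17 g; origin at its centre. At the start on the gate inside the hopper. With the gate open it rolls down the chute into the dish within about a second.
- ball3: Loose steel ball, 16 mm across, 17 g; origin at its centre. At the start on the gate inside the hopper. With the gate open it rolls down the chute into the dish within about a second.
- bottle: Bystander: white spirit bottle with a metal cap, 54 mm across, 150 mm tall, standing near the feeder; origin at the centre of its underside.
- spool: Bystander: spool of copper wire with black cheeks, 54 mm across, 40 mm tall, standing near the feeder; origin at the centre of its underside.
- tin: Bystander: low round flux jar, 56 mm across, 30 mm tall, near the feeder; origin at the centre of its underside.

How it is judged:
On the way, in this order (a step that is already met when the one before it is completed fails the run):
1. the dish has dropped home over the key, with the gate still shut (z of dish in the frame of spindle below 0.0235 m and horizontal distance between dish and spindle below 0.004 m and angle between dish's own z axis and vertical below 0.06 rad and value of joint gate below 0.006 m), for 0.3 s.
2. the gate is pulled open, with the dish home (z of dish in the frame of spindle below 0.0235 m and horizontal distance between dish and spindle below 0.004 m and angle between dish's own z axis and vertical below 0.06 rad and value of joint gate above 0.042 m), for 0.1 s.
At the end, for the whole second after the job is handed in: The dish is home over the key (its origin less than 23.5 mm up the spindle, within 4 mm of its axis and 0.06 rad of level) and at rest, the gate is shut to within 5 mm, and all four balls lie inside the dish, below its rim (z of dish in the frame of spindle below 0.0235 m and horizontal distance between dish and spindle below 0.004 m and angle between dish's own z axis and vertical below 0.06 rad and value of joint gate below 0.005 m and horizontal distance between each of ball0, ball1, ball2, ball3 and dish below 0.072 m and z of each of ball0, ball1, ball2, ball3 in the frame of dish below 0.034 m and linear speed of dish below 0.03 m/s); the robot touches nothing.
It fails at once if the gate is opened while the dish is still up on the key (value of joint gate above 0.015 m and z of dish in the frame of spindle above 0.027 m).
It fails at once if a bystander is shifted by more than 30 mm or tipped over (distance of any of bottle, spool, tin from where it was at the start of the episode above 0.03 m or angle between any of bottle, spool, tin's own z axis and vertical above 0.5 rad).
It also fails if it takes over 67 s, if anything falls off the work surface, if the arm or the gripper's body presses on something with over 40 N, if the wrist force passes 120 N, or if a joint passes its speed limit or range.

## Working session

There is one attempt and no reset: what is moved stays moved. The work goes in short steps, Python scripts to look and compute and a tool call to move; the robot and the scene stay as the last step left them, time stands still between calls to the robot, and variables do not carry over. Pictures are saved under pics/ and viewed, at most 10 in all, crops included, and the job is handed in when it is done.

Besides the shell and the picture viewer there is one more tool, called after ">>>" as name([rows], argument=value, ...), one row to a line, values as JSON. play_rows: Moves the arm, as the interface text tells. Its arguments: {"type":"object","properties":{"commands":{"type":"array","items":{"type":"object","properties":{"claw":{"type":"number"},"tx":{"type":"number"},"ty":{"type":"number"},"tz":{"type":"number"},"roll":{"type":"number"}}}},"grip_force":{"type":"number"}},"required":["commands"]}

```bash
mkdir -p pics
cat > h.py <<'E'
import numpy as np,cv2
from rig import status,read_camera,job
def cam(n,save=None):
    c=read_camera(n)
    if save: cv2.imwrite(save,c["color"][:,:,::-1])
    c["R"]=cv2.Rodrigues(np.array(c["rvec"],float))[0]; c["t"]=np.array(c["tvec"],float).ravel()
    return c
def ray(c,u,v,z):
    d=c["R"].T@np.array([(u-c["cx"])/c["fx"],(v-c["cy"])/c["fy"],1]); o=-c["R"].T@c["t"]
    return o+d*(z-o[2])/d[2]
def proj(c,p):
    q=c["R"]@np.array(p,float)+c["t"]; return np.array([c["fx"]*q[0]/q[2]+c["cx"],c["fy"]*q[1]/q[2]+c["cy"]])
E
python3 - <<'E'
from h import *
print(status.get_obs())
for n in("scene","top"):
    c=cam(n,f"pics/{n}0.png"); print(n,c["fx"],-c["R"].T@c["t"],c["R"][2])
E
```

```text
{'clock': 0.0, 'q': array([ 1.11298834e+00,  8.74131863e-02,  1.75172956e-01,  1.65979185e+00,
       -1.27284740e-06,  1.57079040e+00]), 'qvel': array([-0.00084897, -0.00040459,  0.00010768, -0.00044069,  0.00034942,
        0.00045333]), 'tau': array([-1.35413182e-03, -5.20394862e+01,  4.64797533e+01,  1.65941130e-02,
       -7.54027292e-05,  8.50720667e-07]), 'tcp_pos': array([0.24299562, 0.49316936, 0.23062876]), 'tcp_rot': array([-7.12787008e-01, -3.05937600e+00,  1.89077548e-03]), 'wrist_force': array([ 0.17445272,  0.05510926, -0.00917261]), 'ft_torque': array([ 0.03656538, -0.00246026,  0.01185794]), 'finger_force': 0.0, 'gripper_width': 0.08555732954050498}
scene 496.19781675545966 [1.00183529 0.14296548 0.82868441] [-0.49554032 -0.14723575 -0.85601485]
top 522.5339937068136 [0.46566049 0.00643246 0.97728796] [ 0.12107783  0.03189698 -0.99213041]
```

View pics/top0.png

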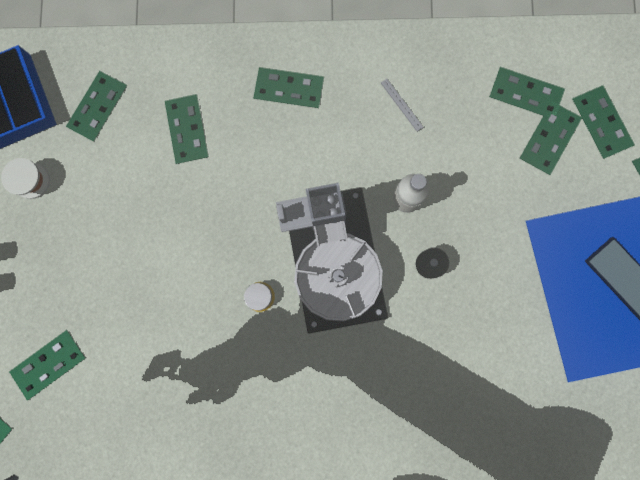

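View pics/scene0.png

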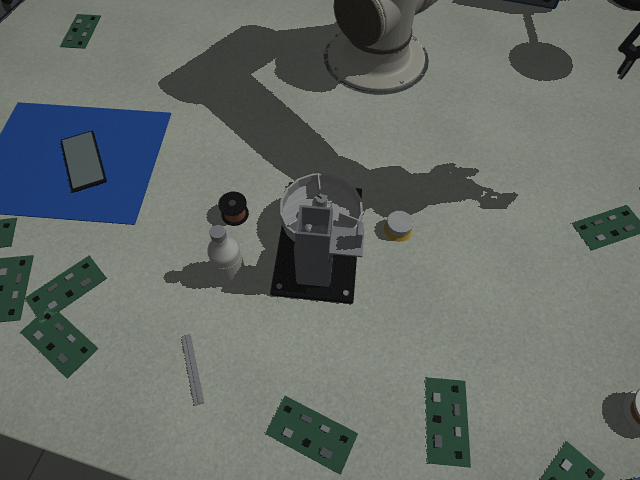

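The top view shows the dish at about (339,276), the hopper at (325,203), the gate and tab on its left at (293,212), and the tin at (258,296). The spool is at (432,262) and the bottle at (411,192). I'll enlarge the dish.

Run:
```python
from h import *
c=cam("top")
a=c["color"][175:335,265:405,::-1]
cv2.imwrite("pics/crop1.png",cv2.resize(a,None,fx=3.75*1.0,fy=3.75,interpolation=cv2.INTER_CUBIC))
s=ray(c,339,275,.092);h=ray(c,325,203,.19);print(s,h,h-s, np.linalg.norm((h-s)[:2]),np.arctan2(*(h-s)[1::-1]))
for n,u,v,z in(("tin",258,296,.03),("spool",432,262,.04),("bottle",418,182,.15)):print(n,ray(c,u,v,z))
```

```text
[0.50656655 0.00369748 0.092     ] [0.61217259 0.02415193 0.19      ] [0.10560603 0.02045445 0.098     ] 0.10756867053092485 0.1913174668719375
tin [0.4727667  0.15037154 0.03      ]
spool [ 0.53070112 -0.16256226  0.04      ]
bottle [ 0.65187954 -0.12460272  0.15      ]
```

View pics/crop1.png

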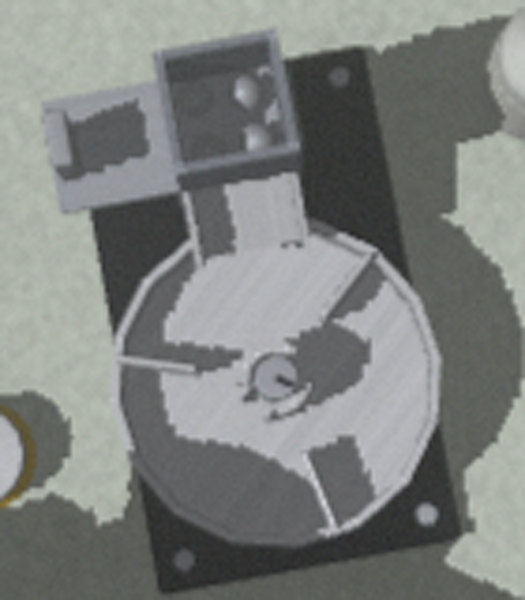

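The crop shows three fins, with outer ends at crop pixels (122,358), (375,255) and (335,528). The key line points right from (275,378). The keyway can't be told from here, so I'll look with the wrist camera.

>>> play_rows([
  {"claw": 0,"tx": -4.5,"ty": -4.5,"tz": -2},
  {"claw": 0,"tx": -9,"ty": -9,"tz": -4},
  {"claw": 0,"tx": -13,"ty": -13,"tz": -6},
  {"claw": 0,"tx": -17.5,"ty": -17.5,"tz": -7},
  {"claw": 0,"tx": -22,"ty": -22,"tz": -7},
  {"claw": 0,"tx": -27,"ty": -27,"tz": -7},
  {"claw": 0,"tx": -32,"ty": -32,"tz": -7},
  {"claw": 0,"tx": -36,"ty": -36,"tz": -7},
])

```text
invalid input at $.commands[0]: expected keys claw, tx, ty, tz, roll
```

```bash
cat >> h.py <<'E'
from scipy.spatial.transform import Rotation as Ro
def rel(p,yaw=None):
    """shift (cm) in tool axes to world p; roll so that tool x axis has world heading yaw"""
    o=status.get_obs(); R=Ro.from_rotvec(o["tcp_rot"]).as_matrix()
    d=R.T@(np.array(p)-o["tcp_pos"])*100
    cur=np.arctan2(R[1,0],R[0,0]); r=None if yaw is None else -((yaw-cur+np.pi)%(2*np.pi)-np.pi)
    return d.round(2),r,cur
E
python3 - <<'E'
from h import *
c=cam("wrist","pics/w1.png"); o=status.get_obs(); print(o["clock"],o["tcp_pos"],o["tcp_rot"],-c["R"].T@c["t"],c["R"][2],rel(o["tcp_pos"]))
c2=cam("top","pics/t2.png")
print(proj(c,[.5066,.0037,.092]))
E
```

```text
0.2 [0.24301701 0.49322287 0.2308564 ] [-7.12824575e-01 -3.05945678e+00  1.28771663e-03] [0.16694988 0.53028808 0.3731466 ] [ 0.2928166  -0.14572602 -0.94499861] (array([0., 0., 0.]), None, np.float64(2.683778969254668))
[ 47.96181705 601.86382645]
```

View pics/w1.png

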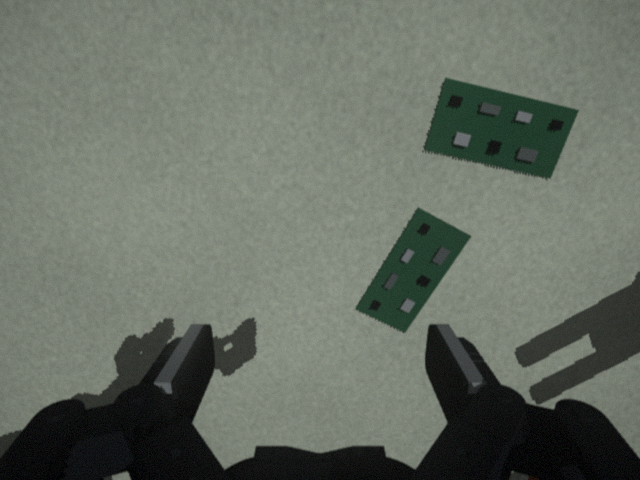

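The wrist view is as expected: the fingers are at the bottom and the camera sits behind them. Every row needs all five keys, so I'll resend the move.

>>> play_rows([
  {"claw": 0,"tx": -4.5,"ty": -3.4,"tz": -2,"roll": 0},
  {"claw": 0,"tx": -9,"ty": -6.8,"tz": -4,"roll": 0},
  {"claw": 0,"tx": -13.5,"ty": -10.2,"tz": -4,"roll": 0},
  {"claw": 0,"tx": -18,"ty": -13.6,"tz": -4,"roll": 0},
  {"claw": 0,"tx": -22.5,"ty": -17,"tz": -4,"roll": 0},
  {"claw": 0,"tx": -27,"ty": -20.4,"tz": -4,"roll": 0},
  {"claw": 0,"tx": -31.5,"ty": -23.8,"tz": -4,"roll": 0},
  {"claw": 0,"tx": -36,"ty": -27,"tz": -4,"roll": 0},
])

```text
clock: 1.25
tcp_pos: [0.4472, 0.0902, 0.2714]
tcp_rot: [0.713, 3.059, 0.0]
wrist_force: [0.8, 1.8, 0.2]
gripper_width: 0.0001
finger_force: 0.0
```

>>> play_rows([
  {"claw": 0,"tx": -4,"ty": -3,"tz": 0,"roll": 0},
  {"claw": 0,"tx": -7,"ty": -5.3,"tz": 0,"roll": 0},
  {"claw": 0,"tx": -7,"ty": -5.3,"tz": 0,"roll": 0},
])

```text
clock: 1.62
tcp_pos: [0.4866, 0.0116, 0.2707]
tcp_rot: [-0.718, -3.058, 0.001]
wrist_force: [-0.5, 1.0, -0.7]
gripper_width: 0.0002
finger_force: 0.0
```

Run:
```python
from h import *
c=cam("wrist","pics/w2.png"); o=status.get_obs(); print(o["clock"],o["tcp_pos"],o["tcp_rot"],-c["R"].T@c["t"],c["R"][2])
c2=cam("top","pics/t2.png")
print(proj(c,[.5066,.0037,.092]))
```

```text
1.675 [0.48613998 0.01276688 0.27091014] [-7.16031380e-01 -3.05797325e+00  1.54149519e-04] [0.41077138 0.04883118 0.41315472] [ 0.29187201 -0.1460775  -0.94523653]
[322.25090182 244.76918842]
```

View pics/w2.png

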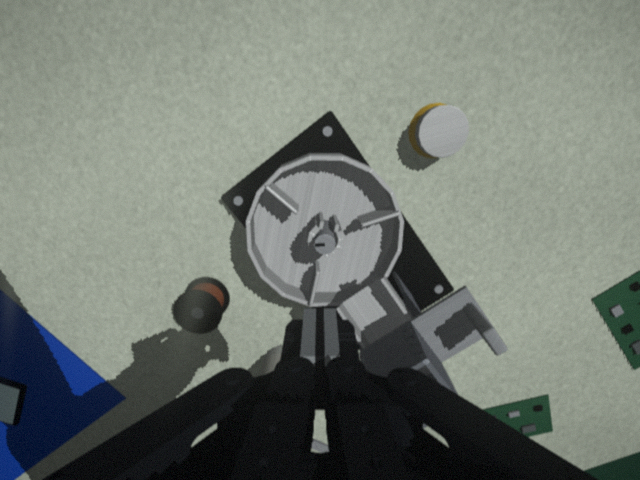

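The spindle top is at (322,243). There's a gap in the hub above it at about (325,225), opposite the fin at (315,285). I'll zoom in to confirm both this and the key line.

Run:
```python
from h import *
a=cv2.imread("pics/w2.png")[145:315,235:415]
cv2.imwrite("pics/crop2.png",cv2.resize(a,None,fx=3.5,fy=3.5,interpolation=cv2.INTER_CUBIC))
```

```text
(no output)
```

View pics/crop2.png

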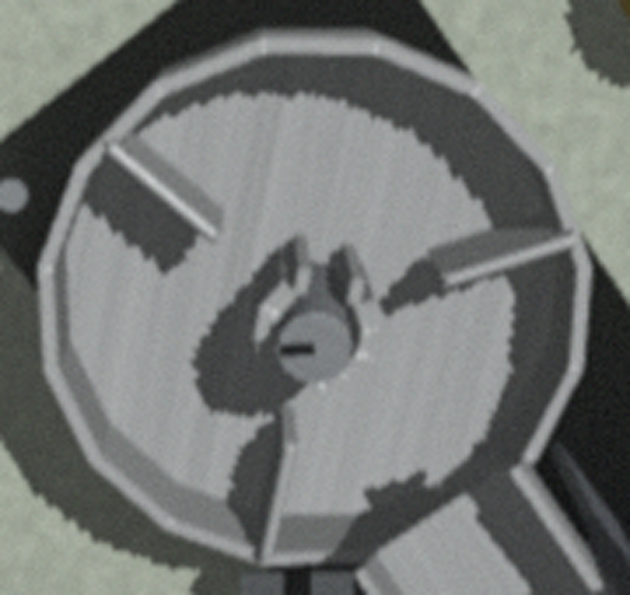

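The crop shows the keyway slot at (320,265), opposite the bottom fin. That fin runs from (290,420) to (265,555). The key line runs from (313,349) to (282,350). Now the angles.

Run:
```python
from h import *
c=cam("wrist"); f=lambda x,y,z:ray(c,x/3.5+235,y/3.5+145,z)[:2]
ang=lambda v:np.degrees(np.arctan2(v[1],v[0]))
S=f(316,347,.092);print("spindle",S,"key",ang(f(282,350,.092)-f(313,349,.092)),ang(f(282,350,.092)-S))
for n,i,o in(("K",(290,420),(265,555)),("left",(213,237),(113,150)),("right",(447,281),(575,238))):
    I,O=f(*i,.072),f(*o,.072);print(n,I,O,"dir",ang(O-I),"fromS",ang(O-S),np.linalg.norm(I-S),np.linalg.norm(O-S))
# top-cam check: fins & hopper corners & gate tab
c=cam("top");c=c; g=lambda x,y,z:ray(c,x/3.75+265,y/3.75+175,z)[:2]
S=g(275,378,.092);print(S,"key",ang(g(293,384,.092)-S))
for n,i,o in(("K",(328,320),(375,255)),("A",(195,370),(122,358)),("C",(310,452),(335,528))):
    I,O=g(*i,.072),g(*o,.072);print(n,"dir",ang(O-I),"fromS",ang(O-S))
print("tab",g(50,110,.18),g(68,172,.18),"hop",[g(*p,.19).round(4) for p in((155,52),(273,30),(299,160),(180,184))])
```

```text
spindle [0.50676395 0.00842564] key -114.4317091774442 -111.06997293754361
K [ 0.52889222 -0.01018967] [ 0.5633773  -0.03547084] dir -36.24531320966281 fromS -37.78904112917403 0.028916947009075655 0.07163778763118349
left [ 0.47277784 -0.00525068] [ 0.44053848 -0.01790767] dir -158.56530523254932 fromS -158.31569105330982 0.03663464064515414 0.07126890141157159
right [0.51165926 0.0457804 ] [0.51600906 0.08131244] dir 83.02063442265606 fromS 82.77108839022044 0.03767416143101648 0.07347080189973854
[0.50522669 0.00483872] key -108.91631132231055
K dir -36.516756966521875 fromS -39.310674370376056
A dir 80.19205133945036 fromS 81.35656793886037
C dir -162.4342846760647 fromS -158.51309010852626
tab [0.61288738 0.09690056] [0.586832   0.08938224] hop [array([0.6346, 0.0527]), array([0.6431, 0.0042]), array([ 0.5891, -0.0057]), array([0.5798, 0.0427])]
```

```bash
cat >> h.py <<'E'
S=np.array([.5055,.0055])
def push(phi,off=13.5,r=48,z=.05):
    """tool target behind fin at angle phi (deg), pushing it counter-clockwise"""
    a=np.radians(phi); p=S+np.array([r*np.cos(a)+off*np.sin(a),r*np.sin(a)-off*np.cos(a)])/1000
    return rel([*p,z],np.radians(phi-90))
E
python3 - <<'E'
from h import *
print(status.get_obs()["q"].round(2)); print(push(201,24,z=.12)); print(push(201,24))
E
```

```text
[ 0.03 -0.05  0.12  1.74  0.    0.49]
(array([ 2.86, -1.81, 15.14]), np.float64(0.7473101139412277), np.float64(2.6846255836549338))
(array([ 2.86, -1.81, 22.14]), np.float64(0.7473101139412277), np.float64(2.6846255836549338))
```

>>> play_rows([
  {"claw": 0,"tx": 0.8,"ty": -0.5,"tz": 0,"roll": 0.18},
  {"claw": 0,"tx": 1.6,"ty": -1,"tz": 2,"roll": 0.36},
  {"claw": 0,"tx": 2.3,"ty": -1.5,"tz": 6,"roll": 0.54},
  {"claw": 0,"tx": 2.9,"ty": -1.8,"tz": 10,"roll": 0.72},
  {"claw": 0,"tx": 2.9,"ty": -1.8,"tz": 14,"roll": 0.75},
  {"claw": 0,"tx": 2.9,"ty": -1.8,"tz": 14.5,"roll": 0.75},
  {"claw": 0,"tx": 2.9,"ty": -1.8,"tz": 14.5,"roll": 0.75},
])

```text
clock: 2.7
tcp_pos: [0.4523, 0.0108, 0.1275]
tcp_rot: [1.781, 2.587, 0.001]
wrist_force: [-0.3, 0.6, 0.9]
gripper_width: 0.0002
finger_force: 0.0
```

Run:
```python
from h import *
print(status.get_obs()["tcp_pos"]); print(push(201,24)); 
c=cam("top","pics/t3.png");a=c["color"][165:345,225:435,::-1]
cv2.imwrite("pics/crop3.png",cv2.resize(a,None,fx=3,fy=3,interpolation=cv2.INTER_CUBIC))
```

```text
[0.4522809  0.0107622  0.12750207]
(array([ 0.  , -0.03,  7.75]), np.float64(-0.0017101860362291887), np.float64(1.9356052836774769))
```

View pics/crop3.png

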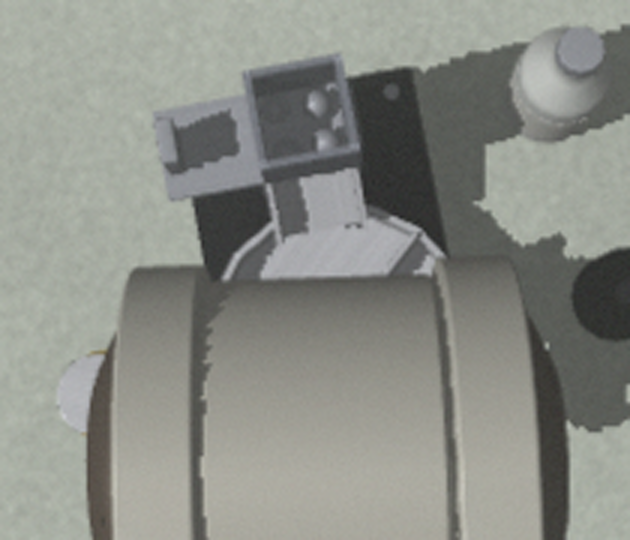

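The arm hides most of the dish in the top view, and nothing has been touched. I'll lower the fingers and work out the sweep.

>>> play_rows([
  {"claw": 0,"tx": 0,"ty": 0,"tz": 3,"roll": 0},
  {"claw": 0,"tx": 0,"ty": 0,"tz": 5.5,"roll": 0},
  {"claw": 0,"tx": 0,"ty": 0,"tz": 7,"roll": 0},
  {"claw": 0,"tx": 0,"ty": 0,"tz": 7.7,"roll": 0},
  {"claw": 0,"tx": 0,"ty": 0,"tz": 7.7,"roll": 0},
])

```text
clock: 3.38
tcp_pos: [0.4524, 0.0103, 0.0498]
tcp_rot: [1.784, 2.586, 0.0]
wrist_force: [-0.1, 0.9, -0.3]
gripper_width: -0.0003
finger_force: 0.0
```

Run:
```python
from h import *
for p in (197,204,211,218,225,232,239,246): print(p,push(p))
```

```text
197 (array([-0.67,  0.1 , -0.02]), np.float64(0.0664167488908678), np.float64(1.9339190485248001))
204 (array([-1.25, -0.07, -0.02]), np.float64(-0.055756298748735666), np.float64(1.9339190485248001))
211 (array([-1.85, -0.16, -0.02]), np.float64(-0.17792934638833868), np.float64(1.9339190485248001))
218 (array([-2.46, -0.19, -0.02]), np.float64(-0.3001023940279417), np.float64(1.9339190485248001))
225 (array([-3.07, -0.13, -0.02]), np.float64(-0.4222754416675447), np.float64(1.9339190485248001))
232 (array([-3.66, -0.01, -0.02]), np.float64(-0.5444484893071477), np.float64(1.9339190485248001))
239 (array([-4.24,  0.19, -0.02]), np.float64(-0.6666215369467507), np.float64(1.9339190485248001))
246 (array([-4.79,  0.46, -0.02]), np.float64(-0.7887945845863538), np.float64(1.9339190485248001))
```

>>> play_rows([
  {"claw": 0,"tx": -0.67,"ty": 0.1,"tz": 0,"roll": 0.07},
  {"claw": 0,"tx": -1.25,"ty": -0.07,"tz": 0,"roll": -0.06},
  {"claw": 0,"tx": -1.85,"ty": -0.16,"tz": 0,"roll": -0.18},
  {"claw": 0,"tx": -2.46,"ty": -0.19,"tz": 0,"roll": -0.3},
  {"claw": 0,"tx": -3.07,"ty": -0.13,"tz": 0,"roll": -0.42},
  {"claw": 0,"tx": -3.66,"ty": -0.01,"tz": 0,"roll": -0.54},
  {"claw": 0,"tx": -4.24,"ty": 0.19,"tz": 0,"roll": -0.67},
  {"claw": 0,"tx": -4.79,"ty": 0.46,"tz": 0,"roll": -0.79},
])

```text
clock: 4.38
tcp_pos: [0.474, -0.0331, 0.0504]
tcp_rot: [0.645, 3.073, 0.0]
wrist_force: [-1.0, 0.8, -0.3]
gripper_width: 0.0001
finger_force: 0.4
```

Run:
```python
from h import *
c=cam("wrist","pics/w4.png")
c=cam("scene","pics/s4.png")
a=c["color"][140:300,230:450,::-1]; w=cv2.imread("pics/w4.png")
a=cv2.resize(a,(400,291),interpolation=cv2.INTER_CUBIC); w=cv2.resize(w,(400,300)); cv2.imwrite("pics/c4.png",np.vstack([a,w]))
for p in (250,256,262,268,274,280,285,290): print(p,push(p))
```

```text
250 (array([-0.27, -0.08,  0.03]), np.float64(-0.06769752432139109), np.float64(2.724829278869536))
256 (array([-0.79, -0.16,  0.03]), np.float64(-0.172417279441051), np.float64(2.724829278869536))
262 (array([-1.31, -0.18,  0.03]), np.float64(-0.2771370345607109), np.float64(2.724829278869536))
268 (array([-1.83, -0.15,  0.03]), np.float64(-0.3818567896803704), np.float64(2.724829278869536))
274 (array([-2.35, -0.07,  0.03]), np.float64(-0.4865765448000303), np.float64(2.724829278869536))
280 (array([-2.85,  0.07,  0.03]), np.float64(-0.5912962999196902), np.float64(2.724829278869536))
285 (array([-3.26,  0.22,  0.03]), np.float64(-0.6785627625194066), np.float64(2.724829278869536))
290 (array([-3.65,  0.41,  0.03]), np.float64(-0.765829225119123), np.float64(2.724829278869536))
```

View pics/c4.png

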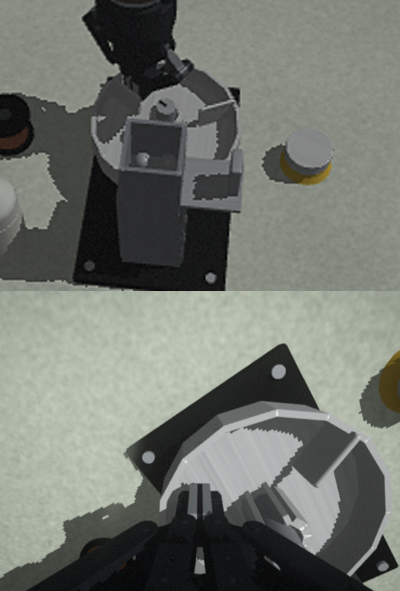

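The dish is turning with the fingers and the gate is unmoved, so I'll continue.

>>> play_rows([
  {"claw": 0,"tx": -0.27,"ty": -0.08,"tz": 0,"roll": -0.07},
  {"claw": 0,"tx": -0.79,"ty": -0.16,"tz": 0,"roll": -0.17},
  {"claw": 0,"tx": -1.31,"ty": -0.18,"tz": 0,"roll": -0.28},
  {"claw": 0,"tx": -1.83,"ty": -0.15,"tz": 0,"roll": -0.38},
  {"claw": 0,"tx": -2.35,"ty": -0.07,"tz": 0,"roll": -0.49},
  {"claw": 0,"tx": -2.85,"ty": 0.07,"tz": 0,"roll": -0.59},
  {"claw": 0,"tx": -3.26,"ty": 0.22,"tz": 0,"roll": -0.68},
  {"claw": 0,"tx": -3.65,"ty": 0.41,"tz": 0,"roll": -0.77},
])

```text
clock: 5.48
tcp_pos: [0.5086, -0.044, 0.0499]
tcp_rot: [-0.55, 3.093, -0.0]
wrist_force: [-1.0, -0.7, -0.9]
gripper_width: 0.0001
finger_force: 0.4
```

Run:
```python
from h import *
for p in (293,295,297,299,301,303,305,307): print(p,push(p))
```

```text
293 (array([-0.3 , -0.11, -0.01]), np.float64(-0.0495787101677756), np.float64(-2.789745635798872))
295 (array([-0.47, -0.14, -0.01]), np.float64(-0.08448529520766179), np.float64(-2.789745635798872))
297 (array([-0.64, -0.17, -0.01]), np.float64(-0.11939188024754799), np.float64(-2.789745635798872))
299 (array([-0.82, -0.2 , -0.01]), np.float64(-0.15429846528743418), np.float64(-2.789745635798872))
301 (array([-0.99, -0.22, -0.01]), np.float64(-0.18920505032732038), np.float64(-2.789745635798872))
303 (array([-1.16, -0.23, -0.01]), np.float64(-0.22411163536720835), np.float64(-2.789745635798872))
305 (array([-1.34, -0.23, -0.01]), np.float64(-0.25901822040709455), np.float64(-2.789745635798872))
307 (array([-1.51, -0.23, -0.01]), np.float64(-0.29392480544698074), np.float64(-2.789745635798872))
```

>>> play_rows([
  {"claw": 0,"tx": -0.3,"ty": -0.11,"tz": 0,"roll": -0.05},
  {"claw": 0,"tx": -0.47,"ty": -0.14,"tz": 0,"roll": -0.08},
  {"claw": 0,"tx": -0.64,"ty": -0.17,"tz": 0,"roll": -0.12},
  {"claw": 0,"tx": -0.82,"ty": -0.2,"tz": 0,"roll": -0.15},
  {"claw": 0,"tx": -0.99,"ty": -0.22,"tz": 0,"roll": -0.19},
  {"claw": 0,"tx": -1.16,"ty": -0.23,"tz": 0,"roll": -0.22},
])

```text
clock: 6.22
tcp_pos: [0.5203, -0.042, 0.0495]
tcp_rot: [-0.887, 3.013, -0.0]
wrist_force: [-0.4, -0.6, -0.4]
gripper_width: -0.0002
finger_force: 0.3
```

Run:
```python
from h import *
c=cam("scene","pics/s5.png")
w=cam("wrist","pics/w5.png")
a=c["color"][160:260,250:400,::-1]; w=cv2.imread("pics/w5.png")
a=cv2.resize(a,(450,300),interpolation=cv2.INTER_CUBIC); w=cv2.resize(w,(400,300)); w=cv2.copyMakeBorder(w,0,0,0,50,0); cv2.imwrite("pics/c5.png",np.vstack([a,w]))
for p in (303,305,307,309,311,313): print(p,push(p))
```

```text
303 (array([ 0.01, -0.01, -0.06]), np.float64(-0.003538056017548641), np.float64(-2.5691720564492124))
305 (array([-0.16, -0.05, -0.06]), np.float64(-0.038444641057434836), np.float64(-2.5691720564492124))
307 (array([-0.33, -0.09, -0.06]), np.float64(-0.07335122609732103), np.float64(-2.5691720564492124))
309 (array([-0.5 , -0.12, -0.06]), np.float64(-0.10825781113720723), np.float64(-2.5691720564492124))
311 (array([-0.68, -0.14, -0.06]), np.float64(-0.1431643961770952), np.float64(-2.5691720564492124))
313 (array([-0.85, -0.16, -0.06]), np.float64(-0.1780709812169814), np.float64(-2.5691720564492124))
```

View pics/c5.png

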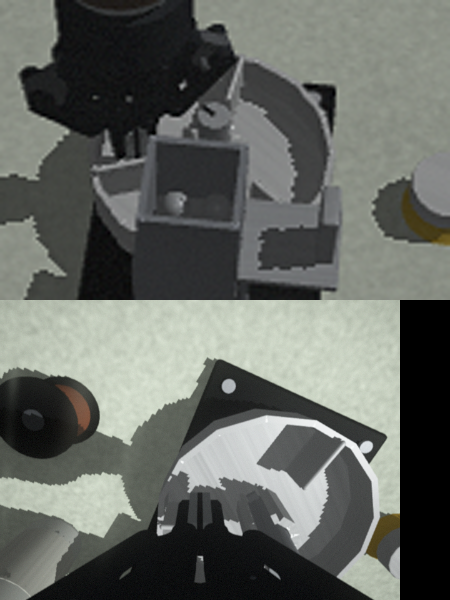

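The dish is nearly aligned and there's no blocking force yet. I'll go on slowly.

>>> play_rows([
  {"claw": 0,"tx": -0.16,"ty": -0.05,"tz": 0,"roll": -0.04},
  {"claw": 0,"tx": -0.33,"ty": -0.09,"tz": 0,"roll": -0.07},
  {"claw": 0,"tx": -0.42,"ty": -0.1,"tz": 0,"roll": -0.09},
  {"claw": 0,"tx": -0.5,"ty": -0.12,"tz": 0,"roll": -0.11},
  {"claw": 0,"tx": -0.5,"ty": -0.12,"tz": 0,"roll": -0.11},
])

```text
clock: 6.95
tcp_pos: [0.525, -0.0404, 0.0493]
tcp_rot: [-1.051, 2.961, 0.0]
wrist_force: [-0.7, -1.0, -0.0]
gripper_width: -0.0001
finger_force: 0.0
```

Run:
```python
from h import *
for p in (309,311,313,315,317): print(p,push(p))
w=cam("wrist","pics/w6.png")
# rim-far-point check: project dish rim towards robot for both heights
import cv2
g=cv2.cvtColor(cv2.imread("pics/w6.png"),6)
for z in(.066,.054):
  tot=[]
  for a in np.radians(np.arange(150,260,3)):
    for r in(.0745,):
      u,v=proj(w,[S[0]+r*np.cos(a),S[1]+r*np.sin(a),z]); 
      if 0<=int(v)<480 and 0<=int(u)<640: tot.append(g[int(v),int(u)])
  print(z,tot)
```

```text
309 (array([-0.02, -0.01, -0.07]), np.float64(0.0016416805974781568), np.float64(-2.4592725647145257))
311 (array([-0.19, -0.06, -0.07]), np.float64(-0.03326490444240804), np.float64(-2.4592725647145257))
313 (array([-0.36, -0.09, -0.07]), np.float64(-0.06817148948229423), np.float64(-2.4592725647145257))
315 (array([-0.53, -0.13, -0.07]), np.float64(-0.10307807452218043), np.float64(-2.4592725647145257))
317 (array([-0.7 , -0.15, -0.07]), np.float64(-0.1379846595620684), np.float64(-2.4592725647145257))
0.066 [np.uint8(204), np.uint8(212), np.uint8(202), np.uint8(207), np.uint8(215), np.uint8(208), np.uint8(213), np.uint8(169), np.uint8(78), np.uint8(233), np.uint8(61), np.uint8(62), np.uint8(57), np.uint8(58), np.uint8(60), np.uint8(57), np.uint8(51), np.uint8(157), np.uint8(248), np.uint8(247), np.uint8(245), np.uint8(244), np.uint8(242), np.uint8(241), np.uint8(239), np.uint8(235), np.uint8(234), np.uint8(231), np.uint8(229), np.uint8(225), np.uint8(224), np.uint8(220), np.uint8(218), np.uint8(214), np.uint8(217), np.uint8(214), np.uint8(221)]
0.054 [np.uint8(212), np.uint8(236), np.uint8(245), np.uint8(232), np.uint8(122), np.uint8(65), np.uint8(230), np.uint8(232), np.uint8(112), np.uint8(249), np.uint8(241), np.uint8(128), np.uint8(85), np.uint8(69), np.uint8(66), np.uint8(63), np.uint8(183), np.uint8(247), np.uint8(247), np.uint8(230), np.uint8(179), np.uint8(112), np.uint8(206), np.uint8(208), np.uint8(236), np.uint8(248), np.uint8(232), np.uint8(232), np.uint8(222), np.uint8(223), np.uint8(219), np.uint8(223), np.uint8(221), np.uint8(219), np.uint8(218), np.uint8(216), np.uint8(218)]
```

>>> play_rows([
  {"claw": 0,"tx": -0.1,"ty": -0.03,"tz": 0,"roll": -0.02},
  {"claw": 0,"tx": -0.19,"ty": -0.06,"tz": 0,"roll": -0.03},
  {"claw": 0,"tx": -0.28,"ty": -0.08,"tz": 0,"roll": -0.05},
  {"claw": 0,"tx": -0.36,"ty": -0.09,"tz": 0,"roll": -0.07},
])

```text
clock: 7.5
tcp_pos: [0.5281, -0.0388, 0.0492]
tcp_rot: [1.156, -2.921, -0.0]
wrist_force: [-3.5, 0.9, 0.3]
gripper_width: -0.0001
finger_force: 1.0
```

>>> play_rows([
  {"claw": 0,"tx": -0.08,"ty": -0.02,"tz": 0,"roll": -0.02},
  {"claw": 0,"tx": -0.17,"ty": -0.04,"tz": 0,"roll": -0.03},
])

```text
clock: 7.75
tcp_pos: [0.5297, -0.0379, 0.0491]
tcp_rot: [1.199, -2.904, -0.0]
wrist_force: [-2.7, -0.7, -0.8]
gripper_width: -0.0
finger_force: 0.8
```

>>> play_rows([
  {"claw": 0,"tx": -0.08,"ty": -0.02,"tz": 0,"roll": -0.02},
  {"claw": 0,"tx": -0.17,"ty": -0.04,"tz": 0,"roll": -0.03},
])

```text
clock: 8.0
tcp_pos: [0.5314, -0.037, 0.0493]
tcp_rot: [-1.242, 2.886, -0.0]
wrist_force: [-2.8, -0.6, -0.3]
gripper_width: -0.0002
finger_force: 0.7
```

>>> play_rows([
  {"claw": 0,"tx": -0.08,"ty": -0.02,"tz": 0,"roll": -0.02},
  {"claw": 0,"tx": -0.17,"ty": -0.05,"tz": 0,"roll": -0.03},
  {"claw": 0,"tx": -0.25,"ty": -0.07,"tz": 0,"roll": -0.05},
  {"claw": 0,"tx": -0.33,"ty": -0.08,"tz": 0,"roll": -0.06},
])

```text
clock: 8.5
tcp_pos: [0.534, -0.0355, 0.0492]
tcp_rot: [1.328, -2.846, 0.001]
wrist_force: [-3.3, -3.2, 0.0]
gripper_width: -0.0002
finger_force: 2.3
```

>>> play_rows([
  {"claw": 0,"tx": -0.08,"ty": -0.02,"tz": 0,"roll": -0.02},
  {"claw": 0,"tx": -0.17,"ty": -0.05,"tz": 0,"roll": -0.03},
  {"claw": 0,"tx": -0.17,"ty": -0.05,"tz": 0,"roll": -0.03},
])

```text
clock: 8.88
tcp_pos: [0.535, -0.0349, 0.0491]
tcp_rot: [1.369, -2.825, 0.001]
wrist_force: [-6.4, -5.0, 1.6]
gripper_width: -0.0002
finger_force: 3.9
```

The force has risen to about 8 N and the motion is now resisted, so the key has probably engaged. I'll back off, lift and check.

>>> play_rows([
  {"claw": 0,"tx": 1,"ty": 0,"tz": 0,"roll": 0},
  {"claw": 0,"tx": 1,"ty": 0,"tz": -4,"roll": 0},
  {"claw": 0,"tx": 1,"ty": 0,"tz": -10,"roll": 0.15},
  {"claw": 0,"tx": 1,"ty": 0,"tz": -16,"roll": 0.33},
  {"claw": 0,"tx": 1,"ty": 0,"tz": -22,"roll": 0.5},
  {"claw": 0,"tx": 1,"ty": 0,"tz": -22,"roll": 0.68},
  {"claw": 0,"tx": 1,"ty": 0,"tz": -22,"roll": 0.73},
])

```text
clock: 9.75
tcp_pos: [0.53, -0.0422, 0.2705]
tcp_rot: [-0.265, 3.127, 0.0]
wrist_force: [-0.4, -0.7, 0.4]
gripper_width: 0.0
finger_force: 0.0
```

Run:
```python
from h import *
print(status.get_obs()["tcp_pos"],rel([.49,.03,.27],np.radians(190)))
```

```text
[ 0.53003056 -0.04221454  0.27053775] (array([2.73, 7.79, 0.04]), np.float64(-0.005427367708103148), np.float64(-2.972487096098463))
```

>>> play_rows([
  {"claw": 0,"tx": 1.3,"ty": 4,"tz": 0,"roll": 0},
  {"claw": 0,"tx": 2.7,"ty": 7.8,"tz": 0,"roll": 0},
  {"claw": 0,"tx": 2.7,"ty": 7.8,"tz": 0,"roll": 0},
])

```text
clock: 10.12
tcp_pos: [0.4888, 0.0317, 0.2702]
tcp_rot: [-0.274, 3.127, 0.001]
wrist_force: [0.1, 0.1, 0.2]
gripper_width: 0.0002
finger_force: 0.0
```

Run:
```python
from h import *
w=cam("wrist","pics/w7.png"); s=cam("scene","pics/s7.png")
u,v=proj(w,[*S,.06]).astype(int); print(u,v)
cu,cv=max(0,u-100),max(0,v-100);print(cu,cv)
a=cv2.imread("pics/w7.png")[cv:cv+200,cu:cu+200]
a=cv2.resize(a,(600,600),interpolation=cv2.INTER_CUBIC)
b=cv2.resize(cv2.imread("pics/s7.png")[160:310,260:310+60],(200,273),interpolation=cv2.INTER_CUBIC)
m=np.zeros((600,800,3),np.uint8); m[:,:600]=a; m[:273,600:]=b; cv2.imwrite("pics/c7.png",m)
```

```text
290 225
190 125
```

View pics/c7.png

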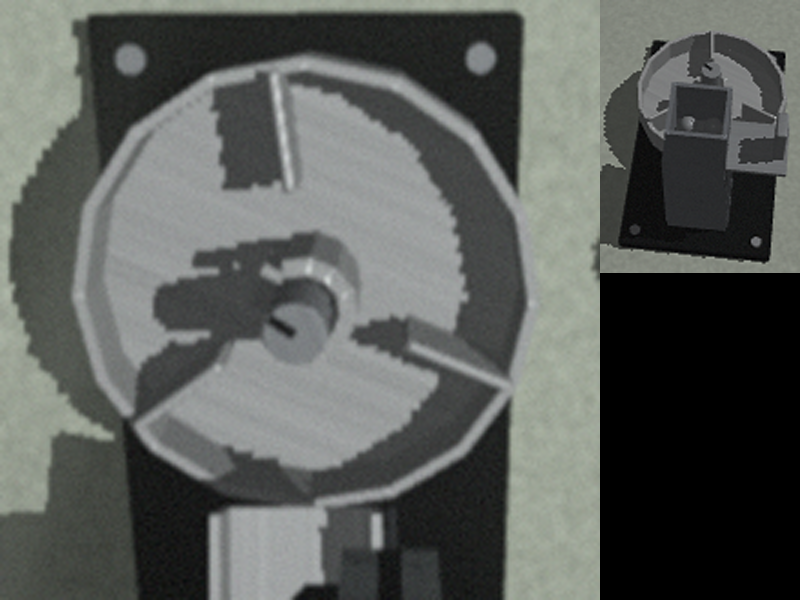

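The key line from (297,333) to (272,320) now points directly away from the right-hand fin, (410,345)–(512,385), so it's aligned. I'll check the height from the spacing of the fin ends and from the rim width.

Run:
```python
from h import *
w=cam("wrist"); f=lambda x,y,z:ray(w,x/3+190,y/3+125,z)[:2]
ang=lambda v:np.degrees(np.arctan2(v[1],v[0]))
for z in(.072,.060):
    P=[f(*p,z) for p in((135,420),(272,72),(511,386))]
    print(z,"sides",[np.linalg.norm(P[i]-P[i-1]).round(4) for i in range(3)],"rimw",np.linalg.norm(f(75,290,z-.006)-f(533,305,z-.006)),"Kdir",ang(P[2]-f(410,345,z)),"centre",np.mean(P,0))
print("key",ang(f(272,320,.092)-f(297,333,.092)),"spindle",f(297,333,.092),"base bolts",f(131,60,.012),f(481,58,.012))
# before: pose of w2 was tcp (.48614,.01277,.27091); camera from its printout
I=[(.56337730,-.03547084),(.44053848,-.01790767),(.51600906,.08131244)];I=np.array(I)
print("before sides@.072",[np.linalg.norm(I[i]-I[i-1]).round(4) for i in range(3)],"centre",I.mean(0))
```

```text
0.072 sides [np.float64(0.1227), np.float64(0.1199), np.float64(0.1226)] rimw 0.14618262020874484 Kdir 76.83535748086675 centre [0.5022761  0.00587514]
0.06 sides [np.float64(0.127), np.float64(0.1242), np.float64(0.1269)] rimw 0.15125263451766208 Kdir 76.8353574808665 centre [0.50567681 0.00554077]
key -109.03129848667444 spindle [0.50721315 0.00517365] base bolts [ 0.44506595 -0.06788416] [0.42381463 0.05071446]
before sides@.072 [np.float64(0.126), np.float64(0.1241), np.float64(0.1247)] centre [0.50664161 0.00931131]
```

At the home height (fin tops at 60 mm) the fin spacing and the dish centre both match the spindle, so the dish has dropped. Next is the gate tab: partly open the claw and go above it.

Run:
```python
from h import *
print(rel([.6005,.094,.25],np.radians(190.1)),status.get_obs()["tcp_pos"])
```

```text
(array([-12.  ,   4.43,   1.97]), np.float64(-0.0038505216989381807), np.float64(-2.969164920837304)) [0.4898423  0.02980294 0.26952688]
```

>>> play_rows([
  {"claw": 0.4,"tx": -3,"ty": 1.1,"tz": 0,"roll": 0},
  {"claw": 0.4,"tx": -6,"ty": 2.2,"tz": 0,"roll": 0},
  {"claw": 0.4,"tx": -9,"ty": 3.3,"tz": 0,"roll": 0},
  {"claw": 0.4,"tx": -12,"ty": 4.4,"tz": 0,"roll": 0},
  {"claw": 0.4,"tx": -12,"ty": 4.4,"tz": 1,"roll": 0},
  {"claw": 0.4,"tx": -12,"ty": 4.4,"tz": 2,"roll": 0},
  {"claw": 0.4,"tx": -12,"ty": 4.4,"tz": 2,"roll": 0},
])

```text
clock: 11.15
tcp_pos: [0.5993, 0.0932, 0.2485]
tcp_rot: [0.269, -3.129, 0.0]
wrist_force: [-0.0, -0.5, -0.2]
gripper_width: 0.0342
finger_force: 0.0
```

Run:
```python
from h import *
print(rel([.6005,.094,.150],np.radians(190.1)),status.get_obs()["tcp_pos"],status.get_obs()["gripper_width"])
c=cam("scene","pics/s8.png")
# tab top edge from scene camera: expected vs pixels
h=lambda p:proj(c,p).round(1)
for y in(.066,.071,.076):
  a=np.radians(10.1);p=np.array([.5057+.098*np.cos(a)-y*np.sin(a),.0055+.098*np.sin(a)+y*np.cos(a),.18]); q=p+np.array([.024*np.cos(a),.024*np.sin(a),0]); print(y,h(p),h(q))
```

```text
(array([-0.14,  0.06,  9.85]), np.float64(-0.004840011907475628), np.float64(-2.9701544110458418)) [0.59931674 0.0932082  0.24849355] 0.03421367699999724
0.066 [357.1 220.5] [356.  233.7]
0.071 [360.3 220.8] [359.2 234.1]
0.076 [363.5 221.1] [362.5 234.4]
```

The tab's predicted pixel, about (360,228), matches its place in the scene view. I'll descend and grip.

>>> play_rows([
  {"claw": 0.4,"tx": -0.1,"ty": 0,"tz": 3,"roll": 0},
  {"claw": 0.4,"tx": -0.1,"ty": 0,"tz": 5.5,"roll": 0},
  {"claw": 0.4,"tx": -0.1,"ty": 0,"tz": 7.5,"roll": 0},
  {"claw": 0.4,"tx": -0.1,"ty": 0,"tz": 9,"roll": 0},
  {"claw": 0.4,"tx": -0.1,"ty": 0,"tz": 9.7,"roll": 0},
  {"claw": 0.4,"tx": -0.1,"ty": 0,"tz": 9.7,"roll": 0},
])

```text
clock: 11.95
tcp_pos: [0.6011, 0.0941, 0.1525]
tcp_rot: [-0.27, 3.13, -0.0]
wrist_force: [-0.3, -0.0, -0.1]
gripper_width: 0.0343
finger_force: 0.0
```

>>> play_rows([
  {"claw": 0,"tx": 0,"ty": 0,"tz": 0,"roll": 0},
  {"claw": 0,"tx": 0,"ty": 0,"tz": 0,"roll": 0},
  {"claw": 0,"tx": 0,"ty": 0,"tz": 0,"roll": 0},
  {"claw": 0,"tx": 0,"ty": 0,"tz": 0,"roll": 0},
], grip_force=20)

```text
clock: 12.45
tcp_pos: [0.6014, 0.0952, 0.1533]
tcp_rot: [-0.272, 3.129, 0.002]
wrist_force: [-1.9, 5.4, 2.9]
gripper_width: 0.0096
finger_force: 23.9
```

Gripped: the width is 9.6 mm, which is the tab. Now I'll pull it open.

>>> play_rows([
  {"claw": 0,"tx": 0,"ty": 0.8,"tz": 0,"roll": 0},
  {"claw": 0,"tx": 0,"ty": 1.6,"tz": 0,"roll": 0},
  {"claw": 0,"tx": 0,"ty": 2.4,"tz": 0,"roll": 0},
  {"claw": 0,"tx": 0,"ty": 3.2,"tz": 0,"roll": 0},
  {"claw": 0,"tx": 0,"ty": 4,"tz": 0,"roll": 0},
  {"claw": 0,"tx": 0,"ty": 4.8,"tz": 0,"roll": 0},
  {"claw": 0,"tx": 0,"ty": 5.3,"tz": 0,"roll": 0},
  {"claw": 0,"tx": 0,"ty": 5.5,"tz": 0,"roll": 0},
])

```text
clock: 13.45
tcp_pos: [0.5917, 0.1489, 0.1532]
tcp_rot: [-0.271, 3.129, -0.001]
wrist_force: [-1.5, -1.9, 6.2]
gripper_width: 0.0094
finger_force: 24.5
```

>>> play_rows([
  {"claw": 0,"tx": 0,"ty": 0,"tz": 0,"roll": 0},
  {"claw": 0,"tx": 0,"ty": 0,"tz": 0,"roll": 0},
  {"claw": 0,"tx": 0,"ty": 0,"tz": 0,"roll": 0},
  {"claw": 0,"tx": 0,"ty": 0,"tz": 0,"roll": 0},
  {"claw": 0,"tx": 0,"ty": 0,"tz": 0,"roll": 0},
  {"claw": 0,"tx": 0,"ty": 0,"tz": 0,"roll": 0},
  {"claw": 0,"tx": 0,"ty": 0,"tz": 0,"roll": 0},
  {"claw": 0,"tx": 0,"ty": 0,"tz": 0,"roll": 0},
])

```text
clock: 14.45
tcp_pos: [0.5916, 0.1491, 0.1532]
tcp_rot: [-0.271, 3.129, 0.001]
wrist_force: [-1.9, 0.7, 5.5]
gripper_width: 0.0094
finger_force: 24.5
```

>>> play_rows([
  {"claw": 0,"tx": 0,"ty": 0,"tz": 0,"roll": 0},
  {"claw": 0,"tx": 0,"ty": 0,"tz": 0,"roll": 0},
  {"claw": 0,"tx": 0,"ty": 0,"tz": 0,"roll": 0},
  {"claw": 0,"tx": 0,"ty": 0,"tz": 0,"roll": 0},
  {"claw": 0,"tx": 0,"ty": 0,"tz": 0,"roll": 0},
  {"claw": 0,"tx": 0,"ty": 0,"tz": 0,"roll": 0},
  {"claw": 0,"tx": 0,"ty": 0,"tz": 0,"roll": 0},
  {"claw": 0,"tx": 0,"ty": 0,"tz": 0,"roll": 0},
])

```text
clock: 15.45
tcp_pos: [0.5916, 0.1491, 0.1532]
tcp_rot: [-0.271, 3.129, 0.001]
wrist_force: [-2.7, 0.1, 6.3]
gripper_width: 0.0095
finger_force: 24.5
```

Run:
```python
from h import *
a=cv2.cvtColor(cv2.imread("pics/s7.png"),6); c=cam("scene","pics/s9.png"); b=cv2.cvtColor(cv2.imread("pics/s9.png"),6)
for nm,z in(("hopper inside",.140),("dish floor",.036)):
    u,v=proj(c,[.5057+(.108 if z>.1 else 0),.0055+(.019 if z>.1 else 0),z]).astype(int); print(nm,u,v)
print("max bright in hopper box before/after",a[200:222,304:330].max(),b[200:222,304:330].max()); print(a[200:222:2,302:332:2]);print(b[200:222:2,302:332:2])
```

```text
hopper inside 313 235
dish floor 320 214
max bright in hopper box before/after 163 190
[[126 126 127 135  59  61  59  69 108 107 108 107  88 127 126]
 [129 130 127 127 133  55 135  46  46  95  96  59  92 128 126]
 [130 129 130 130 131  62 115  47  48  50  55  67  69 143 123]
 [ 94  91  88  89  88  90  82  80  68  57  54  65  71 127 128]
 [ 46  42  42  41  40  53  53  65  79  91  92  90  89  88  98]
 [ 46  43  43  42  42  44  41  43  42  39  43  42  41  40  86]
 [ 44  43  44  43  44  41  41  42  42  41  42  41  42  43  89]
 [ 52  44  43  45  42  42  42  42  42  43  41  45  41  44  87]
 [ 53  43  44  44  42  44  42  43  41  42  44  42  42  39  89]
 [ 45  43  41  43  44  42  42  44  45  43  43  42  43  38  87]
 [ 44  45  43  43  43  45  43  44  44  44  42  44  40  39  88]]
[[147 146 149 153  68  72  71  80 126 125 125 124 102 148 147]
 [149 151 147 148 152  62 157  56  55 113 114  71 107 150 148]
 [150 151 151 153 151  74 136  57  58  57  61  78  80 188 142]
 [109 108 104 105 105 105  96  92  81  68  63  78  82 190 146]
 [ 49  51  48  47  46  61  62  75  92 106 107 106 105 102 115]
 [ 50  50  50  48  51  51  50  50  50  47  53  46  47  48 105]
 [ 51  48  50  53  50  49  50  50  51  49  49  50  50  48  51]
 [ 61  53  52  51  50  50  50  51  49  48  51  49  51  51  50]
 [ 60  50  49  51  52  50  51  52  52  51  51  50  48  50  52]
 [ 49  51  51  50  51  51  50  51  50  50  52  50  50  50  53]
 [ 51  50  52  49  50  51  50  50  50  52  50  50  51  51  51]]
```

Run:
```python
from h import *
a=cv2.cvtColor(cv2.imread("pics/s7.png"),6);b=cv2.cvtColor(cv2.imread("pics/s9.png"),6)
print(a[214:240:2,300:332:2]);print(b[214:240:2,300:332:2])
t=cam("top","pics/t9.png"); g=cv2.cvtColor(t["color"],7); g0=cv2.cvtColor(cv2.imread("pics/top0.png"),6)
print(g0[188:216:2,308:344:2]);print(g[188:216:2,308:344:2])
```

```text
[[ 84  52  44  43  45  42  42  42  42  42  43  41  45  41  44  87]
 [ 83  53  43  44  44  42  44  42  43  41  42  44  42  42  39  89]
 [ 77  45  43  41  43  44  42  42  44  45  43  43  42  43  38  87]
 [ 73  44  45  43  43  43  45  43  44  44  44  42  44  40  39  88]
 [ 74  46  42  42  42  42  43  43  41  44  44  42  43  41  51  89]
 [ 72  44  40  83 107  99  40  43  43  42  44  46  43  40  64  90]
 [ 73  51  54  88 112  89  62  53  50  50  53  55  52  41  76  91]
 [ 74  55  52  80 112 137  51  55  54  54  53  57  53  51  89  85]
 [ 73  51  51  63  86 102  51  54  54  51  53  55  53  51  88  80]
 [ 89  91  90  79  79  70  59  51  50  49  50  52  51  51  88  76]
 [ 41  37  53  65  81  78  92  91  92  91  92  90  91  89  91  73]
 [ 42  42  43  40  44  39  43  39  39  41  38  38  51  66  78  80]
 [ 42  42  43  41  43  40  43  41  40  44  42  39  41  38  41  92]]
[[ 49  61  53  52  51  50  50  50  51  49  48  51  49  51  51  50]
 [ 48  60  50  49  51  52  50  51  52  52  51  51  50  48  50  52]
 [ 48  49  51  51  50  51  51  50  51  50  50  52  50  50  50  53]
 [ 48  51  50  52  49  50  
[... 2045 characters left out ...]
 95 101  99  80  82  78]
 [ 85  75  80  77  79  80  89  92  99 103 105 106 105 104 105  80  86  80]
 [ 84  81  96 103 102 103 106 103 105 107 101 104 108 102 105  88  82  80]
 [ 83  85 103 108 104 104 105 102 108 104 104 105 106 105 103  96  82  85]
 [ 86  83 100 107 106 103 103 104 106 102 105 105 104 105 104 100  79  86]
 [ 82  81  99 107 103 105 106 104 103 103 104 102 107 103 101 102  80  82]
 [ 81  83  92 106 103 102 104 100 104 104 106 107 105 106 103 104  76  82]
 [ 84  78  85  99 107 107 104 102 100 103 102 103 104 106 102 106  84  79]
 [ 85  82  82 103 106 105 105 105 102 104 101 102 104 104 102 105  96  82]
 [ 91  81  84  99 106 105 104 104 104 102 101 102 106 118 123 133 131 147]]
```

The top view sees uniform chute through the hopper, so it's empty. Now I'll push the gate shut.

>>> play_rows([
  {"claw": 0,"tx": 0,"ty": -0.8,"tz": 0,"roll": 0},
  {"claw": 0,"tx": 0,"ty": -1.6,"tz": 0,"roll": 0},
  {"claw": 0,"tx": 0,"ty": -2.4,"tz": 0,"roll": 0},
  {"claw": 0,"tx": 0,"ty": -3.2,"tz": 0,"roll": 0},
  {"claw": 0,"tx": 0,"ty": -4,"tz": 0,"roll": 0},
  {"claw": 0,"tx": 0,"ty": -4.8,"tz": 0,"roll": 0},
  {"claw": 0,"tx": 0,"ty": -5.4,"tz": 0,"roll": 0},
  {"claw": 0,"tx": 0,"ty": -5.5,"tz": 0,"roll": 0},
])

```text
clock: 16.55
tcp_pos: [0.6014, 0.0951, 0.1532]
tcp_rot: [-0.271, 3.128, 0.003]
wrist_force: [-2.4, 5.9, 5.5]
gripper_width: 0.0095
finger_force: 24.5
```

>>> play_rows([
  {"claw": 0,"tx": 0,"ty": -0.1,"tz": 0,"roll": 0},
  {"claw": 0,"tx": 0,"ty": -0.1,"tz": 0,"roll": 0},
])

```text
clock: 16.8
tcp_pos: [0.6014, 0.0951, 0.1532]
tcp_rot: [-0.272, 3.128, 0.004]
wrist_force: [-3.2, 7.8, 4.9]
gripper_width: 0.0096
finger_force: 24.4
```

Against the stop: no movement, and the force is rising. I'll release with a partial opening, lift straight up and move clear.

>>> play_rows([
  {"claw": 0.35,"tx": 0,"ty": 0.1,"tz": 0,"roll": 0},
  {"claw": 0.35,"tx": 0,"ty": 0.1,"tz": 0,"roll": 0},
  {"claw": 0.35,"tx": 0,"ty": 0.1,"tz": 0,"roll": 0},
  {"claw": 0.35,"tx": 0,"ty": 0.1,"tz": 0,"roll": 0},
  {"claw": 0.35,"tx": 0,"ty": 0.1,"tz": -3,"roll": 0},
  {"claw": 0.35,"tx": 0,"ty": 0.1,"tz": -7,"roll": 0},
  {"claw": 0.35,"tx": 0,"ty": 0.1,"tz": -12,"roll": 0},
  {"claw": 0.35,"tx": 0,"ty": 0.1,"tz": -12,"roll": 0},
])

```text
clock: 17.8
tcp_pos: [0.6022, 0.0942, 0.2767]
tcp_rot: [-0.269, 3.123, 0.001]
wrist_force: [0.2, 0.2, -0.7]
gripper_width: 0.0295
finger_force: 0.0
```

>>> play_rows([
  {"claw": 0.35,"tx": 0,"ty": 6,"tz": 0,"roll": 0},
  {"claw": 0.35,"tx": 2,"ty": 12,"tz": 0,"roll": 0},
  {"claw": 0.35,"tx": 5,"ty": 17,"tz": 0,"roll": 0},
  {"claw": 0.35,"tx": 8,"ty": 22,"tz": 0,"roll": 0},
  {"claw": 0.35,"tx": 11,"ty": 27,"tz": 0,"roll": 0},
  {"claw": 0.35,"tx": 14,"ty": 32,"tz": 0,"roll": 0},
  {"claw": 0.35,"tx": 14,"ty": 32,"tz": 0,"roll": 0},
  {"claw": 0.35,"tx": 14,"ty": 32,"tz": 0,"roll": 0},
])

```text
clock: 18.8
tcp_pos: [0.4084, 0.3853, 0.2716]
tcp_rot: [0.271, -3.129, 0.001]
wrist_force: [0.7, -0.9, 0.5]
gripper_width: 0.0299
finger_force: 0.0
```

Run:
```python
from h import *
t=cam("top","pics/t10.png"); g=cv2.cvtColor(t["color"],7); g0=cv2.cvtColor(cv2.imread("pics/top0.png"),6)
d=cv2.absdiff(g,g0); print("tab region mean diff",d[195:230,272:305].mean())
# bright-spot blobs in the dish (ball highlights / discs)
m=np.zeros_like(g); u,v=proj(t,[*S,.028]).astype(int); print("floor centre",u,v)
cv2.circle(m,(int(u),int(v)),42,255,-1)
x=cv2.HoughCircles(cv2.resize(cv2.bitwise_and(g,m)[v-48:v+48,u-48:u+48],None,fx=4,fy=4,interpolation=cv2.INTER_CUBIC),cv2.HOUGH_GRADIENT,1,28,param1=80,param2=14,minRadius=14,maxRadius=24)
for X,Y,r in x[0]:
    p=ray(t,u-48+X/4,v-48+Y/4,.036); print("ball?",p[:2].round(4),"r",np.linalg.norm(p[:2]-S).round(4),round(float(r),1))
```

```text
tab region mean diff 8.335064935064935
floor centre 337 277Traceback (most recent call last):
  File "<stdin>", line 8, in <module>
TypeError: 'NoneType' object is not subscriptable
```

Run:
```python
from h import *
g=cv2.cvtColor(cv2.imread("pics/t10.png"),6);g0=cv2.cvtColor(cv2.imread("pics/top0.png"),6)
print("hopper/chute diff",cv2.absdiff(g,g0)[184:216,306:344].mean(),cv2.absdiff(g,g0)[222:236,318:342].mean(), cv2.absdiff(g,g0)[222:236,318:342].max())
print("tab rows",g[205:222:4,274:306:2].tolist(),g0[205:222:4,274:306:2].tolist())
np.set_printoptions(linewidth=300)
print(g[226:322:2,296:384:2]//10)
```

```text
hopper/chute diff 11.091282894736842 51.035714285714285 85
tab rows [[184, 161, 149, 147, 115, 151, 152, 154, 111, 89, 90, 88, 89, 89, 95, 152], [173, 171, 154, 151, 125, 84, 90, 88, 92, 90, 91, 92, 92, 91, 89, 154], [178, 170, 165, 150, 141, 77, 90, 88, 87, 89, 86, 89, 89, 87, 89, 107], [183, 174, 151, 155, 152, 93, 85, 90, 87, 92, 90, 88, 105, 142, 137, 150], [178, 177, 172, 125, 88, 85, 81, 137, 136, 141, 153, 151, 145, 111, 111, 86]] [[182, 159, 149, 149, 115, 151, 154, 155, 112, 94, 91, 91, 90, 91, 94, 154], [171, 169, 159, 148, 123, 80, 89, 93, 90, 92, 90, 90, 89, 91, 91, 154], [178, 169, 162, 150, 142, 81, 90, 90, 87, 88, 88, 92, 90, 88, 91, 109], [182, 175, 151, 153, 153, 94, 84, 91, 92, 90, 93, 92, 106, 140, 141, 153], [178, 178, 176, 128, 90, 83, 84, 137, 138, 142, 154, 151, 152, 153, 154, 152]]
[[ 8  8  8 ...  9  9  9]
 [ 8  8  7 ...  9  9  9]
 [ 6  5  5 ...  9  9  8]
 ...
 [17 17 18 ...  6  5  5]
 [17 18 17 ...  6  5  5]
 [17 18 18 ... 10 15 16]]
```

The tab pixels match the start, so the gate is shut. The arm's shadow covers the dish, so I'll move farther off before checking the balls.

>>> play_rows([
  {"claw": 0.35,"tx": 2,"ty": 5,"tz": 0,"roll": 0},
  {"claw": 0.35,"tx": 5,"ty": 9,"tz": 0,"roll": 0},
  {"claw": 0.35,"tx": 8,"ty": 12,"tz": 0,"roll": 0},
  {"claw": 0.35,"tx": 11,"ty": 13,"tz": 0,"roll": 0},
  {"claw": 0.35,"tx": 13,"ty": 14,"tz": 0,"roll": 0},
  {"claw": 0.35,"tx": 13,"ty": 14,"tz": 0,"roll": 0},
])

```text
clock: 19.6
tcp_pos: [0.2565, 0.5008, 0.2722]
tcp_rot: [0.27, -3.13, 0.0]
wrist_force: [-0.1, 0.5, -0.3]
gripper_width: 0.0294
finger_force: 0.0
```

Run:
```python
from h import *
import sys
t=cam("top","pics/t11.png");g=cv2.cvtColor(t["color"],7);g0=cv2.cvtColor(cv2.imread("pics/top0.png"),6)
print("chute diff",cv2.absdiff(g,g0)[222:236,318:342].mean())
for r in g[226:322:2,296:384:2]//10: print(" ".join(f"{x:2d}" for x in r))
```

```text
chute diff 1.7470238095238095
15 14 14 15 15 14 12 10 10 14  8  9  9  9 11 17 16 16 16 16 17 16 17 16 15  5  5  5  5  5  5  5  5  5  5  5  4  9  9  9  9  9  9  9
14 12 10  8  7  6  5  5  6 16  9  9  9  9  9 16 16 16 16 17 17 16 17 15 16  5  5  5  5  5  5  5  5  5  5  4  5  7  9  9  9  9  9  9
 6  6  5  6  6  6  6  6  6 12 11  9  9  9  9 16 16 16 16 16 17 16 16 16 16  6  5  5  4  5  5  5  4  5  5  5  5  7  9  9  9  9  9  9
 6  6  5  6  5  6  5  5  5 10 13  9  9  9  9 11 17 16 16 16 16 17 16 16 16  9  5  5  4  5  5  4  5  5  4  5  5  6  9 11 15 15 14 11
 5  5  5  5  5  5  5  6  6  8 15  9  9  9  9 11 17 16 16 16 16 17 17 17 15 14  5  5  5  5  5  5  5  5  4  5  5  5  9  9 14 17 17 17
 5  6  5  5  5  6  5  6  5  7 16  9  9  9  9  9 17 16 16 16 16 17 16 17 16 16  9  8  7  5  5  5  5  5  5  4  5  5  9  9  9  9 13 17
 6  6  6  6  6  5  5  5  5  5 17  9  9  9  9  9 17 16 17 16 16 17 16 16 16 16 11 12 17 16 11  5  5  5  5  5  5  5  7  9  9  9  9 12
 6  6  5  6  6  6  5  5  5 11 16 11  9  9  9 10 16 16 16 16 17 17 17 17 15 16 15 15 13 13 16 16 14  6  5  5  5  5  7  9  9  9  9  9
 6  6  6  6  5
[... 4565 characters left out ...]
9  9 10  8  9  7  4  5  4  4  6  8  8  4
 9  9  8  9  4  5  4  5  8  9  9  9 10  9  9  9  9  9  9  9 10  9 10 10 10 10  8  9 10  9  9  9  9  9  7  4  4  4  4  5  7  9  8  5
 9  9  9  9  5  4  4  4  4  6  8  9  9  8  9  9  9  9  9  9  9  9  9  9  9  9  8  9 10  9  9  9  9  7  5  4  5  4  4  4  5  7  6  5
 9  9  8  9  6  4  4  4  4  4  4  6  9  9  9  9  9 10 10  9  9  9  9  9  9  9  9  9  9 10  8  6  5  4  5  4  4  4  4  4  5  4  4  5
 9  9  9  9  8  4  4  4  4  4  4  4  4  5  7  9  9  9  9  9  9  9  9  9  9  9  9  9  7  5  4  5  4  4  4  4  4  4  4  4  5  4  4  4
 9  9  9  9  8  4  4  4  4  4  4  4  4  4  4  4  7  7  7  7  7  8  8  8  8  7  6  4  4  4  4  4  4  4  5  4  5  4  4  4  5  6  8  8
```

The chute and hopper are clear, and balls show near (331,258) and (345,260), but part of the dish is in shadow. I'll do a closer numeric check from the wrist camera.

>>> play_rows([
  {"claw": 0,"tx": -1.6,"ty": -5.5,"tz": 0,"roll": 0},
  {"claw": 0,"tx": -3.2,"ty": -11,"tz": 0,"roll": 0},
  {"claw": 0,"tx": -4.8,"ty": -16.5,"tz": 0,"roll": 0},
  {"claw": 0,"tx": -6.4,"ty": -22,"tz": 0,"roll": 0},
  {"claw": 0,"tx": -8,"ty": -27.5,"tz": 0,"roll": 0},
  {"claw": 0,"tx": -9.6,"ty": -33,"tz": 0,"roll": 0},
  {"claw": 0,"tx": -11.2,"ty": -38.5,"tz": 0,"roll": 0},
  {"claw": 0,"tx": -12.8,"ty": -44,"tz": 0,"roll": 0},
])

```text
clock: 20.65
tcp_pos: [0.4588, 0.0862, 0.2723]
tcp_rot: [-0.267, 3.13, -0.0]
wrist_force: [-0.1, 0.9, 0.8]
gripper_width: -0.0004
finger_force: 0.0
```

>>> play_rows([
  {"claw": 0,"tx": -1.5,"ty": -4,"tz": 0,"roll": 0},
  {"claw": 0,"tx": -2,"ty": -6.4,"tz": 0,"roll": 0},
  {"claw": 0,"tx": -2,"ty": -6.4,"tz": 0,"roll": 0},
])

```text
clock: 21.02
tcp_pos: [0.4891, 0.0272, 0.2719]
tcp_rot: [0.263, -3.13, 0.0]
wrist_force: [0.3, -0.2, -0.0]
gripper_width: -0.0
finger_force: 0.0
```

Run:
```python
from h import *
print(status.get_obs()["tcp_pos"])
w=cam("wrist","pics/w12.png"); g=cv2.cvtColor(w["color"],7)
u,v=proj(w,[*S,.036]).astype(int); e=proj(w,[S[0],S[1]+.008,.036])-proj(w,[*S,.036]);print(u,v,"ball r px",np.hypot(*e))
a=cv2.resize(g[v-90:v+110,u-90:u+90],None,fx=2,fy=2,interpolation=cv2.INTER_CUBIC)
for p2 in(16,11):
  x=cv2.HoughCircles(a,cv2.HOUGH_GRADIENT,1,18,param1=60,param2=p2,minRadius=int(1.6*np.hypot(*e)),maxRadius=int(2.5*np.hypot(*e)))
  print(p2)
  for X,Y,r in ([] if x is None else x[0]):
    q=ray(w,u-90+X/2,v-90+Y/2,.036)[:2]; print(q.round(4),"rad",np.linalg.norm(q-S).round(4),"r",r/2,"feeder ang",np.degrees(np.arctan2(*(q-S)[::-1])).round()-10)
# triangulation-free check: top candidates
t=cam("top")
for p in((331,258),(345,260),(353,258)):
  q=ray(t,*p,.036); print(p,q[:2].round(4),"in wrist",proj(w,q))
```

```text
[0.48908221 0.02718999 0.27185251]
296 219 ball r px 7.684766100469242
16
[0.542  0.0185] rad 0.0387 r 7.8 feeder ang 10.0
11
[0.5424 0.0196] rad 0.0395 r 7.25 feeder ang 11.0
[ 0.5369 -0.0099] rad 0.035 r 7.35 feeder ang -36.0
[ 0.5687 -0.0359] rad 0.0756 r 8.6 feeder ang -43.0
[0.5134 0.0066] rad 0.008 r 9.15 feeder ang -2.0
[0.5082 0.0149] rad 0.0097 r 7.45 feeder ang 64.0
[0.5922 0.0398] rad 0.0932 r 9.15 feeder ang 12.0
[ 0.4685 -0.0521] rad 0.0685 r 9.1 feeder ang -133.0
(331, 258) [0.5399 0.0176] in wrist [303.26415356 252.34088161]
(345, 260) [ 0.5361 -0.0076] in wrist [280.46183175 245.29561674]
(353, 258) [ 0.5395 -0.022 ] in wrist [266.61046213 246.21776281]
```

Run:
```python
from h import *
w=cam("wrist"); g=cv2.imread("pics/w12.png",0); a=cv2.imread("pics/w7.png",0)
p,q=(np.float32(x[100:350,170:420]) for x in(a,g)); (dx,dy),_=cv2.phaseCorrelate(p,q,cv2.createHanningWindow((250,250),cv2.CV_32F)); print(dx,dy)
b=cv2.warpAffine(a,np.float32([[1,0,dx],[0,1,dy]]),(640,480)); d=cv2.GaussianBlur(cv2.absdiff(g,b),(5,5),0)
n,l,s,c=cv2.connectedComponentsWithStats((d>18).astype(np.uint8))
for i in range(1,n):
  if s[i,4]>40:
    r=ray(w,*c[i],.036)[:2]
    if np.linalg.norm(r-S)<.11: print(s[i],c[i].round(),r.round(4),np.linalg.norm(r-S).round(3),"new-old",(g[l==i].astype(int)-b[l==i]).mean().round())
y0,y1,x0,x1=225,285,240,345
print(x0,y0)
for r in (g[y0:y1:2,x0:x1:2]//10): print(" ".join(f"{x:2d}" for x in r))
```

```text
4.911591784282123 0.7483591837405328
[219 128 115   7 362] [272. 130.] [ 0.421  -0.0295] 0.091 new-old 33.0
[365 129   6  62 212] [368. 159.] [0.4318 0.0673] 0.096 new-old 37.0
[236 146  47  27 124] [256. 157.] [ 0.4485 -0.0413] 0.074 new-old -31.0
[269 237  42  26 470] [289. 249.] [0.5388 0.0037] 0.033 new-old -49.0
240 225
15 15 15  9  6  6  6  6  6  6  6  6  6  7  7  6  7  6  6  6  5  6  6  5  4  5  6  6  7  7  9  8  8  7 16 15 14 13 15 15 15 15 15 15 15 15 15 15 15 15 15 16 16
15 15 15  9  6  7  6  6  6  6  6  6  6  6  6  6  5  5  5  6  5  6  5  5  7  9 10 11 10  9  8  9  9  6 14 15 15 13 15 15 15 15 15 15 15 15 15 15 15 15 15 15 16
15 15 15  9  6  6  6  6  6  6  6  6  6  6  6  5  5  5  5  6  7  6  6  8 12 12 12 12 12 12 11  9  9  6 14 15 15 14 15 15 15 15 14 14 15 14 15 15 15 15 15 15 15
15 15 15 10  7  6  6  6  6  7  7  6  6  6  6  5  6  5  6  6  6  6  7  6 11 12 13 12 12 12 13 12  9  6 15 17 17 15 15 15 14 14  9 10 15  9 12 14 14 15 15 15 15
14 15 15 14  9  6  6  6  6  6  6  6  6  6  6  5  5  6  6  5  6  6  8  3  4  9 12 12 12 12 12 13  9  8 15 15 15 12 11  8  8  8  6  7  8  7
[... 3296 characters left out ...]
5 15 15 15 15 15 15 10  7  7  6  6  6  6  6  6  6  6  6  5  6 10
 2  2  2  6 11 15 15 13 11 10 10 10 10 10 10  9  6  7  7  9 15 14 14 14 15 15 15 15 15 15 15 15 15 15 15 15 12  8  7  6  6  7  6  6  5  5  6  6  5  5  8 13 15
 2  2  2  1  2  7 13 15 15 13 10 10 10 10 10 10  7  6  6  6  7  7  7  7 14 14 15 15 15 15 15 15 16 14 14 11  6  6  6  6  6  6  6  5  5  6  6  6  7 11 14 15 12
 2  2  2  2  1  2  4  9 15 15 14 11 10  9 10 10  9  6  6  6  6  5  6  6  8 10 12 12 14 14 13 12 10  7  7  5  6  6  6  5  5  5  5  5  5  5  6  9 14 15 14  8  3
 2  2  2  2  2  1  2  2  5 11 14 15 13 11 10  8  6  6  6  6  6  6  5  5  6  7  8  8  9  8  6  6  5  5  5  5  5  6  6  5  6  6  6  5  6  9 13 15 15 10  5  2  3
```

Two balls are confirmed at about (0.542, 0.019) and (0.537, −0.009). The other two may be hidden under the chute end, so I'll look in from the side.

>>> play_rows([
  {"claw": 0,"tx": -1.2,"ty": -5.6,"tz": 0,"roll": 0},
  {"claw": 0,"tx": -2.4,"ty": -11.2,"tz": 0,"roll": 0},
  {"claw": 0,"tx": -3.6,"ty": -16.8,"tz": 0,"roll": 0},
  {"claw": 0,"tx": -4.8,"ty": -22.4,"tz": 0,"roll": 0},
  {"claw": 0,"tx": -4.8,"ty": -22.4,"tz": 0,"roll": 0},
  {"claw": 0,"tx": -4.8,"ty": -22.4,"tz": 0,"roll": 0},
])

```text
clock: 21.92
tcp_pos: [0.574, -0.1817, 0.2723]
tcp_rot: [0.271, -3.13, -0.001]
wrist_force: [0.1, 0.6, -0.2]
gripper_width: 0.0002
finger_force: 0.0
```

```bash
cat > look.py <<'E'
from h import *
import sys
w=cam("wrist",sys.argv[1]); g=cv2.imread(sys.argv[1],0); a=np.radians(10.1); X=np.array([np.cos(a),np.sin(a)]);Y=np.array([-np.sin(a),np.cos(a)])
F=lambda x,y,z:proj(w,[*(S+x*X+y*Y),z])
print("tcp",status.get_obs()["tcp_pos"],"chute end corners",F(.06,-.026,.086).round(),F(.06,.026,.086).round(),"rim far",F(.072,0,.054).round(),"r px",np.hypot(*(F(.05,.008,.036)-F(.05,0,.036))).round(1))
pts=np.array([F(x,y,.036) for x in(.02,.08) for y in(-.06,.06)]); x0,y0=np.maximum(pts.min(0).astype(int),0);x1,y1=pts.max(0).astype(int); y1=min(y1,479); x1=min(x1,639); print("roi",x0,y0,x1,y1)
b=cv2.resize(g[y0:y1,x0:x1],None,fx=3,fy=3,interpolation=cv2.INTER_CUBIC)
h=cv2.HoughCircles(b,cv2.HOUGH_GRADIENT,1,24,param1=50,param2=13,minRadius=18,maxRadius=30)
for u,v,r in([] if h is None else h[0]):
    q=ray(w,x0+u/3,y0+v/3,.036)[:2]-S; print("circ px",(x0+u/3).round(),(y0+v/3).round(),"feeder xy",(q@X).round(4),(q@Y).round(4),"r",(r/3).round(1))
for r in g[y0:y1:2,x0:x1:2]//10: print("".join(f"{x:3d}" for x in r))
E
python3 look.py pics/w13.png
python3 - <<'E'
import cv2
g=cv2.imread("pics/t11.png",0)
for r in g[184:242:2,306:348:2]//10: print("".join(f"{x:3d}" for x in r))
E
```

```text
tcp [ 0.57400428 -0.18120702  0.2726794 ] chute end corners [504. 245.] [560. 245.] rim far [513. 247.] r px 7.7
roi 447 192 571 248
circ px 504.0 202.0 feeder xy 0.0291 -0.0072 r 6.7
circ px 516.0 210.0 feeder xy 0.0379 0.0069 r 8.6
circ px 467.0 225.0 feeder xy 0.0541 -0.0418 r 8.7
circ px 462.0 204.0 feeder xy 0.0317 -0.05 r 9.4
 18 18 18 18 18 18 17 18 15 14 14 12  7  7  7  7  7  7  6  5  6  6  6  5  6  6  6  8 10 13 19 19 17 15 10  7 16 19 18 18 20 20 18 17 14  9 13 15 15 16 16 15 14  9  6  6  7 11 15 12  8  7
 17 19 18 18 18 18 18 17 17 18 18 11  7  7  7  7  7  6  7  7  6  6  6  6  6  8 10 11 10 11 17 19 19 19 19 16 14 16 18 19 20 20 19 19 19 19 16  9 12 13 12 11  8  6  6  6  9  9 17 19 17 13
 17 18 18 18 18 18 14  9  9  8 13  9  7  7  6  7  7  6  7  6  7  7  6  5  6  9 11 13 14 14 14 17 18 18 19 19 19 19 17 18 20 18 18 16 16 15  9  7  7  7  7  7  7  7  7  6  6  6  8 12 16 19
 17 18 19 18 17 10  7  7  7  7  7  7  7  6  7  6  7  7  7  6  6  6  7  8  7 10 12 15 17 16 15 15 18 18 18 19 19 19 19 19 19 16 11 10  8  7  8  8  8  7  7  7  7  8  8  7  7  6  6  6  7 11
 17 18 15 13  9  7
[... 5625 characters left out ...]
 15 14 14 12 10  9  8  8  7  7  7  7  7  7  7  7  7  7  7  5
 15 15 15  9  7  7  7  7  7  7  7  7  7  8  8 11 15 16 15 12  5
 15 14 14 13  7  7  7  7  8 10 15 15 16 16 16 17 16 16 16 15  5
 14 12 10 10 14  8  9  9  9 11 16 16 16 16 16 17 16 17 16 15  5
  6  5  5  6 16  9  9  9  9  9 16 16 16 16 17 17 16 17 15 16  5
  6  5  6  6 12 11  9  9  9  9 16 16 16 16 16 17 16 16 16 16  6
  6  5  5  5 10 13  9  9  9  9 11 17 16 16 16 16 17 16 16 16  9
  5  5  6  6  8 15  9  9  9  9 11 16 16 16 16 16 17 16 17 15 14
  6  5  6  5  7 16  9  9  9  9  9 17 16 16 16 16 17 16 17 16 16
  5  5  5  5  5 17  9  9  9  9  9 17 16 16 16 16 17 16 16 16 16
  5  5  5  5 11 16 11  9  9  9  9 16 16 16 16 17 17 17 17 15 16
```

Run:
```python
from h import *
g=cv2.imread("pics/w12.png",0); a=cv2.imread("pics/w7.png",0)
g,a=(cv2.GaussianBlur(x,(5,5),0).astype(np.float32) for x in(g,a))
b=cv2.warpAffine(a,np.float32([[1,0,4.91],[0,1,.75]]),(640,480))
k=cv2.getStructuringElement(2,(6,6))
m=cv2.morphologyEx((abs(g-b)>6).astype(np.uint8),cv2.MORPH_OPEN,k)
m2=np.zeros_like(m); cv2.circle(m2,(296,222),78,1,-1); m&=m2
n,l,s,c=cv2.connectedComponentsWithStats(m)
for i in range(1,n): print(s[i],c[i].round(),"new",g[l==i].mean().round(),"old",b[l==i].mean().round())
# hopper/chute change wrist? also top images: t3 (before) vs t11 outside dish
t=cv2.imread("pics/t11.png",0).astype(np.float32);t0=cv2.imread("pics/top0.png",0).astype(np.float32)
m=cv2.morphologyEx((abs(t-t0)>25).astype(np.uint8),cv2.MORPH_OPEN,np.ones((3,3)))[150:350,220:450]
n,l,s,c=cv2.connectedComponentsWithStats(m)
for i in range(1,n): print("top",s[i]+[220,150,0,0,0])
```

```text
[269 235  43  29 601] [288. 249.] new 104.0 old 142.0
top [334 195   4   7  26]
top [328 196   5   7  31]
top [337 207   4   7  25]
top [331 209   5   6  28]
top [376 232  29  61 382]
top [355 245  11  18  76]
top [367 245   3   3   9]
top [304 247   4   4  15]
top [362 251   8   8  35]
top [328 253  24   9 144]
top [309 263  12   5  40]
top [361 262   7  10  49]
top [299 268   3   4  12]
top [309 276  65  36 934]
top [295 284   3   3   9]
top [271 292  30  23 370]
top [384 299  66  51 900]
top [252 301  17  13 129]
top [376 309   6   6  30]
top [351 313  10   5  35]
top [220 327  19  18 150]
```

All four balls have left the hopper. I'll look at the under-chute part of the side view.

Run:
```python
import cv2
g=cv2.imread("pics/w13.png",0)
print("x480 y236")
for r in g[236:300:2,480:620:2]//4: print("".join(f"{x:3d}" for x in r))
```

```text
x480 y236
 28 44 44 43 43 44 45 45 46 45 47 46 47 46 45 45 45 37 33 22 19 20 20 20 19 17 17 17 17 17 17 17 17 17 18 16 18 29 40 45 45 45 46 44 45 45 44 44 44 45 45 43 44 44 45 44 43 44 42 43 43 44 43 43 44 43 42 41 43 43
 19 21 21 21 29 44 44 45 45 45 46 46 46 46 45 43 34 22 17 19 18 17 17 18 17 18 17 17 17 17 18 17 17 17 17 25 38 45 44 40 44 44 45 46 44 44 44 44 43 45 45 45 43 42 44 44 43 43 44 43 43 44 43 42 42 43 43 42 43 43
 33 18 17 17 17 24 30 36 39 41 43 43 39 34 24 26 16 17 17 17 18 17 18 18 16 18 16 17 17 17 16 16 16 22 36 44 44 38 23 24 45 44 44 44 45 43 44 45 44 45 45 45 43 43 44 44 45 43 42 42 43 43 42 42 41 43 43 42 41 43
 21 17 18 16 17 16 17 18 22 25 26 22 19 17 17 15 17 17 17 17 17 17 18 17 17 17 17 16 17 17 17 22 35 44 45 39 24 10  8 31 46 46 45 44 44 44 43 43 43 44 44 44 44 44 44 44 44 43 43 42 44 43 42 43 42 41 44 43 44 43
 18 19 17 17 17 17 17 16 16 17 19 22 17 18 16 17 17 17 16 16 16 17 17 17 15 17 19 20 21 26 35 44 46 42 32 13  8  9  8 37 44 44 45 44 44 44 44 43 45 44 44 43 41 43 41 43 45 44 44 42 43 44 42 43 41 42 45 43 43 43
 10 14 18 19 19 19 18 18 18 18 17 1
[... 4961 characters left out ...]
8 33 44 44 44 44 44 42 43 42 43 43 42 43 44 44 42 41 41 42 44 43 43
 12 11 11 11 11 11 10 11 11 10 11 11 12 10 12 15 16 15 16 18 18 19 18 17 17 17 16 18 16 15 17 17 16 17 16 17 17 16 15 15 15 15 16 14 14 15 15 17 25 32 32 32 32 34 33 31 33 34 33 32 34 32 33 31 31 29 32 34 32 31
 11 12 11 11 11 10 11 10 12 11 10 11 11 11 11 12 14 15 15 19 17 18 19 16 13 14 13 14 13 15 14 13 12 14 14 14 12 14 13 14 14 13 13 13 14 12 14 13 12 13 14 14 13 13 14 15 14 17 23 25 24 26 27 27 26 28 27 26 27 28
 10 11 11 12 11 12 10 11 11 11 11 11 12 10 10 11 12 15 16 19 18 18 18 15 12 12 12 11 13 13 12 13 13 13 13 13 12 14 12 14 13 12 14 14 13 13 13 13 13 12 14 13 12 13 13 13 14 15 23 32 34 34 33 34 34 35 34 35 33 33
```

>>> play_rows([
  {"claw": 0,"tx": 0,"ty": 5.6,"tz": 0,"roll": 0},
  {"claw": 0,"tx": 0,"ty": 11.2,"tz": 0,"roll": 0},
  {"claw": 0,"tx": 0,"ty": 16.8,"tz": 0,"roll": 0},
  {"claw": 0,"tx": 0,"ty": 22.4,"tz": 0,"roll": 0},
  {"claw": 0,"tx": 0,"ty": 28,"tz": 0,"roll": 0},
  {"claw": 0,"tx": 0,"ty": 33.6,"tz": 0,"roll": 0},
  {"claw": 0,"tx": 0,"ty": 39,"tz": 0,"roll": 0},
  {"claw": 0,"tx": 0,"ty": 39,"tz": 0,"roll": 0},
])

```text
clock: 22.98
tcp_pos: [0.5052, 0.2059, 0.2729]
tcp_rot: [-0.281, 3.128, 0.001]
wrist_force: [0.9, -0.2, 0.4]
gripper_width: 0.0001
finger_force: 0.0
```

```bash
python3 look.py pics/w14.png | head -12
python3 - <<'E'
from h import *
w=cam("wrist"); g=cv2.cvtColor(w["color"],7)
u,v=proj(w,[*(S+np.array([.064,.0115])),.036]).astype(int); x0=max(u-70,0);print(x0,v-36)
for r in g[v-36:v+30:2,x0:u+50:2]//4: print("".join(f"{x:3d}" for x in r))
E
```

```text
tcp [0.50575649 0.20415207 0.27290338] chute end corners [ 79. 246.] [135. 246.] rim far [126. 247.] r px 7.6
roi 67 192 191 248
circ px 137.0 211.0 feeder xy 0.0387 0.0078 r 7.8
circ px 103.0 200.0 feeder xy 0.0269 -0.0252 r 7.8
circ px 120.0 202.0 feeder xy 0.0289 -0.0077 r 7.8
 13 13 13 13 13 13 13 12 12 13 11 10 11 11 10 10  9  8 10 11 12 13 12 13 16 13 13 11  9  8 10 12 13 13 13 13 13 10  7  6  6  7 13 12 10  8  8  8  8  8  8  8  8  8  8  9 10  5  5  5  6  7
 13 13 13 13 12 13 13 13 13 12 12 11 11  9  8 10  9 10 13 13 13 12 13 13 14 13 11  9  9 12 12 13 13 13 14 14 14 14 11 10  7  7 11 13 14 13 11  9  8  8  8  8  8  8  8  8  8  7  5  6  6  7
 13 13 14 13 13 13 12  9  6  6  8  8  9  8  8 10 11 12 12 11 12 12 12 12 12 11 10 10  9 11 12 12 12 13 13 13 13 13 14 14 11 10 10  7 10 12 14 14 12 10  9  8  8  8  8  8  8  8  6  5  5  8
 12 13 13 13 14 12  9  5  6  9 10 10 10  7 10 11 13 14 14 12 12 10  8  9 11 12 11 12 11 10 12 12 13 12 13 13 12 13 13 14 14 14 13 10 10 10  9 11 14 14 13 10  9  8  8  8  8  8  8  5  5  9
 10 12 14 13 13  9  6  7 11 15 11  9  8  7  9 10 12 13 14 12 11 10  8 1
[... 5769 characters left out ...]
3 12 12 13 14 14 15 14 14 16 14 14 14 14 14 14 14 14 15 14 14 15 14 15 12 13 10 11 13 13  8  5  4  4  4  4  4  5  5  4  3  4  4  4  4  5  5  9 12 10  6  5  6
 13 13 13 10 11 12 12 12 12 11 12 13 13 13 14 15 14 14 15 14 13 15 15 15 14 15 14 15 15 15 13 11 11 12 11 11 11  9  4  4  5  6  4  6  5  4  4  5  4  4  4  5  6  9 14 16 11  4  5  6
 14 13 12 10 11 11 12 11 13 11 13 14 14 13 15 14 15 16 15 13 13 13 15 14 13 14 14 15 15 15 14 11 11 12 11 12 11  8  5  3  6  4  4  4  4  5  3  4  4  3  5  6  9 12 16 17 14  5  5  6
 14 14 13 12 10 11 11 11 12 11 12 14 14 14 13 14 15 13 15 14 13 14 13 14 14 15 15 15 14 15 14 12 10 13 11 10 12  8  4  2  2  5  4  3  4  5  4  1  4  2  6 10 12 16 18 17 15  5  6  5
```

From this side three balls in a row show, at feeder (39,8), (29,−8) and (27,−25) mm, the third lying in shadow. I'll search the rest of the dish for the fourth.

Run:
```python
from h import *
g=cv2.imread("pics/w14.png",0); w=cam("wrist"); a=np.radians(10.1); X=np.array([np.cos(a),np.sin(a)]);Y=np.array([-np.sin(a),np.cos(a)])
x0,y0=40,90; b=cv2.resize(g[90:260,40:230],None,fx=3,fy=3,interpolation=cv2.INTER_CUBIC); b=cv2.createCLAHE(3,(6,6)).apply(b)
h=cv2.HoughCircles(b,cv2.HOUGH_GRADIENT,1,30,param1=70,param2=14,minRadius=20,maxRadius=27)
for u,v,r in h[0]:
    q=ray(w,x0+u/3,y0+v/3,.036)[:2]-S
    if np.linalg.norm(q)<.07: print("px",(x0+u/3).round(),(y0+v/3).round(),"feeder",(q@X).round(3),(q@Y).round(3),(r/3).round(1))
print("x60 y150")
for r in g[150:206:2,60:160:2]//4: print("".join(f"{x:3d}" for x in r))
```

```text
px 131.0 170.0 feeder -0.004 0.006 8.4
px 104.0 149.0 feeder -0.023 -0.018 8.8
px 105.0 110.0 feeder -0.06 -0.01 8.4
px 158.0 206.0 feeder 0.033 0.027 8.4
px 137.0 211.0 feeder 0.039 0.004 7.7
px 102.0 198.0 feeder 0.025 -0.029 7.3
px 120.0 200.0 feeder 0.027 -0.01 8.4
px 149.0 220.0 feeder 0.048 0.015 8.8
px 120.0 218.0 feeder 0.046 -0.015 8.4
px 182.0 199.0 feeder 0.026 0.053 8.4
px 156.0 142.0 feeder -0.03 0.034 7.3
px 76.0 169.0 feeder -0.004 -0.05 7.7
px 89.0 178.0 feeder 0.005 -0.039 7.7
px 84.0 203.0 feeder 0.03 -0.049 7.7
px 170.0 210.0 feeder 0.038 0.039 7.7
px 108.0 128.0 feeder -0.043 -0.01 7.3
px 114.0 142.0 feeder -0.03 -0.007 7.3
x60 y150
 32 32 32 32 32 32 33 33 33 33 33 33 34 33 34 33 33 34 34 33 34 33 34 34 34 34 33 32 33 32 33 33 33 33 32 33 33 33 33 33 33 33 34 34 35 36 34 35 35 34
 33 33 32 32 31 33 31 33 33 33 34 33 33 34 34 34 33 33 33 33 34 33 33 33 34 34 34 33 33 33 33 33 34 33 33 34 32 33 32 33 34 33 34 34 34 33 35 34 35 35
 33 33 34 32 32 31 32 32 32 32 33 33 33 34 33 33 34 33 33 34 34 34 34 33 34 34 34 34 34 32 32 33 32 32 32 33 34 33 33 33 33 34 32 34 33 3
[... 3088 characters left out ...]
 25 28 30 30 31 27 32 30 30 29 30 27 26 24 25 31 32 32 32 33 32 34 35 35 36 34 26 27 20 22 28 34
 25 25 27 27 33 34 33 33 34 27 17 13 21 26 25 24 24 21 25 30 35 38 34 28 27 23 23 26 29 29 30 29 26 26 32 32 32 33 32 33 33 32 34 36 35 36 29 27 26 22
 26 25 24 25 30 34 35 35 28 17 14 22 36 35 25 22 19 20 26 29 32 36 32 29 27 22 24 27 32 34 35 30 27 23 33 32 32 32 32 32 31 32 33 33 35 35 35 35 35 34
 24 25 26 25 25 30 31 27 17 15 23 32 33 25 18 18 17 17 23 27 29 29 30 29 26 20 24 27 30 34 36 31 27 24 32 33 33 28 28 30 32 32 33 32 34 33 35 35 37 36
 25 24 24 25 26 24 15 14 15 26 33 31 23 17 18 19 19 24 19 22 24 26 26 24 24 22 21 25 28 30 29 28 25 21 24 19 22 23 23 22 24 32 33 33 33 33 33 34 34 35
```

Run:
```python
import cv2
g=cv2.imread("pics/w13.png",0)
print("x440 y140")
for r in g[140:206:2,440:540:2]//4: print("".join(f"{x:3d}" for x in r))
```

```text
x440 y140
  8  9  7 13 17 17 16 16 20 41 50 50 49 50 50 50 51 51 51 50 50 50 50 49 50 45 24 24 25 47 49 50 49 50 51 51 51 51 52 52 54 53 53 53 53 52 52 51 52 52
  8  7 11 16 18 17 16 18 37 50 50 49 49 50 49 50 51 49 51 51 51 51 51 50 50 50 49 49 49 51 51 51 51 50 50 51 52 51 51 51 52 53 53 53 52 53 52 52 52 52
  8  8 13 18 17 17 16 25 49 49 50 49 50 49 49 50 49 50 50 49 52 51 52 50 51 50 50 50 50 51 51 52 51 51 52 51 50 51 50 52 52 52 52 53 54 53 52 53 52 52
  6  8 15 16 16 17 17 35 49 50 49 49 48 50 50 50 50 51 50 49 50 50 51 51 52 51 51 49 51 50 50 51 51 51 51 51 51 51 51 51 52 51 53 51 52 52 53 53 53 52
  7  9 15 16 17 17 18 43 50 49 50 50 49 50 48 48 50 49 49 49 50 49 49 50 51 51 52 52 51 50 50 50 51 50 51 51 52 52 51 51 51 51 51 52 52 51 52 53 53 53
  6 11 17 17 17 17 23 47 50 48 47 49 50 49 49 49 49 49 49 50 50 50 51 49 49 51 51 51 52 52 51 50 51 50 50 51 51 51 51 52 51 50 50 51 51 52 51 52 52 52
  7 14 16 17 17 16 32 49 48 47 47 47 48 49 49 50 48 48 49 49 50 50 50 50 50 50 50 51 51 51 52 52 52 49 50 50 51 52 51 52 51 51 52 51 51 51 51 52 52 52
  8 16 16 17 15 18 42 49 48 48 48
[... 3192 characters left out ...]
 17 15 17 17 17 18 17 15 15 15 19 25 31 36 36 36 38 46 46 48 50 50 49 46 43 47 51 45 43 41 39 30
 16 16 15 26 47 46 47 45 35 21 18 19 18 18 19 18 18 16 18 17 16 16 17 17 16 16 21 18 20 27 34 41 41 40 37 44 47 46 47 47 48 50 48 48 42 37 26 25 19 18
 16 16 15 26 47 45 36 26 20 19 19 18 19 18 18 17 18 17 16 16 17 16 18 17 17 21 36 37 21 28 34 44 45 41 40 42 46 46 46 46 46 47 48 49 49 49 46 37 22 19
 15 15 16 24 46 45 22 19 19 18 18 18 18 18 17 16 17 16 17 17 17 17 15 19 27 41 42 27 21 27 32 38 40 41 42 42 43 43 40 43 45 46 47 47 49 49 49 48 47 29
 12 16 14 21 45 45 22 19 19 19 20 19 16 17 17 17 18 16 16 17 17 16 23 35 43 37 22 16 20 25 29 33 34 38 37 25 20 20 22 25 32 42 46 46 46 46 48 49 49 48
```

The fourth ball is a shaded 16 px disc at (490,187) in the side view, at feeder (13,−20) mm, touching the hub and the third ball. All four are in the dish, the gate is shut, the dish is home and the gripper is clear, so I'll hand in.

```bash
python3 -c "
from rig import job
print(job.close_job())"
```

```text
the job is handed in; nothing more can be done
None
```

I turned the dish until it dropped home over the key, opened the gate and emptied the hopper, shut the gate again and handed the job in with the gripper clear; the hand-in returned no verdict. By my camera measurements all four balls are in the dish, the fourth identified only from a faint shaded disc beside the hub.

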